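# Drift the hook plates into line and hang up the disc caddies

### The arm

A 6-joint arm with a two-finger parallel gripper is mounted at the origin on the work surface. World frame = base frame: x ahead of the robot, y to its left, z up, the work surface at z = 0. Lengths are in mm, angles in rad, forces in N, time in s.
With the tool pointing down it reaches from about 350 to 875 mm from the base axis. Payload 4.2 kg.
Tool frame: the origin (TCP) lies midway between the tips of the shut fingers; the grasp point (between the pads) lies 19 mm behind it; z points along the fingers, y is the direction in which the jaws open and shut (so a half turn about z gives the same grasp; the last joint's range is limited). The gripper opens to 85 mm and grips with 20 to 120 N. Pads are 22 mm wide; open, the fingers measure 114 mm over their backs; the gripper's body (76 mm by 85 mm) begins 54 mm behind the grasp point. The pads swing forward as they close: fully open they stand 13 mm farther back than shut.
Start: joints at [-0.893, 0.385, 0.008, 0, -1.194, -0.259], TCP at [254.178, -570.958, 231.312] pointing down, gripper open.
Joint ranges: [-3.14, 3.14], [-1.21, 2.06], [-1.07, 1.41], [-3.16, 2.05], [-2.99, -0.16], [-3.1, 3.1]. Speed limits (rad/s): [2.79, 2.79, 3.14, 3.14, 3.14, 3.14].

### API

Orientations are given as a unit quaternion [x, y, z, w].
In Python, from bench import read_state, get_image, job_done, search_frame, regions_of gives the robot as it stands.
- The arm moves only by the tool servo_tool, never from a script. Its arguments are lists of equal length, an entry for each row: "turn": the turn, a rotation vector about the world's x, y, z in rad, a list of three; "dp": the shift along the world's x, y, z in m, a list of three; "fingers": the finger opening in m, from 0 to 0.0854. In form: {"turn": [[rx, ry, rz], ...], "dp": [[tx, ty, tz], ...], "fingers": [fingers, ...]}. A call has exactly 5 rows; each row shifts and turns the pose as measured when the row begins; what a row does not reach is not made up. A row lasts 1/8 s, in which the tool goes at most 62.5 mm and 10.7 degrees, less where a joint would pass 70% of its speed; a pose out of reach is approached as far as the arm can. A call is refused whole if a number of a shift passes 0.0625 or a number of a turn 0.188, either way. A call with a gripper value outside its range is refused whole. The fingers move at their own pace and stop on an object; the grip force is fixed at half the most. Time passes only in rows, so rows that do not move let the fingers close, or fill a call up. It gives the time, the measured TCP pose, the force and the opening at its end, in the units of the state.
- read_state(): the state, without advancing time (a new reading comes with each control period).
- get_image(name): name is "scene" or "top" or "wrist"; returns a dict with "img" (384x512x3 uint8, red, green, blue), "vfov" (degrees; the focal length in pixels is half the picture's height over the tangent of half this angle, whatever the lens; pixels are square), "cx", "cy" (the principal point, pixels), "world_from_camera" (4x4, takes a point from camera to world coordinates); the wrist camera has in their place "mount" (4x4, takes a point from camera to tool coordinates, whose origin is the TCP and whose axes are the flange's). Camera axes: x right, y down, z forward; pixel columns grow to the right and rows downward; lengths in mm; the calibration is good to about 2 mm. The wrist camera is an equidistant fisheye: a pixel r from the principal point sees the ray r / f radians off the axis. A picture is of the moment at which its call begins: read the wrist's pose just before it. There is no depth.
- job_done(): hands the job in, once; it reports no verdict.
Trained networks look in the newest picture that a camera, given by its name, has taken for a name from the list of things; names that differ only in an ending like _2 or _b are one class to them, and where a whole thing is asked for, a point or a joint stands for the part that bears it (a point fixed in the world has none). Each returns a list of dicts, best first, with "score" (0 to 1); they miss things now and then, are a little off and sometimes report something else, mostly with a low value. They report only what shows in the picture. A call takes as long as a camera call. They do not tell look-alikes from the thing itself.
- search_frame(query, camera): "box" ([left, top, width, height] in pixels, round what is visible of it).
- regions_of(query, camera): "region" (384x512 bool, what is visible of it) and "box" ([left, top, width, height] in pixels, round what is visible of it).
The state is a dict: "clock": time; "joints": joint angles; "joint_vel": joint speeds; "joint_efforts": joint torques, N m; "position": TCP position; "ee_rot": TCP orientation; "contact_force": force on the tool from outside, world axes, zero at the start; "wrist_torque": the same for the moment, N m; "gripper_width": finger opening in mm.
Only numpy, scipy, OpenCV 4.12 (cv2) and the standard library are available. Lean on these libraries where they do the work, as an engineer would, in place of code of your own. Each camera call takes 0.05 s, during which the arm holds its last target. There are 200 camera calls.

### The job

Put the hook rail back in service: push a tapered drift down through each yellow plate and the beam under it, fully home, so that both plates are pulled into line with their holes in the beam, and leave the drifts in. Only after both plates are pinned, hang every disc caddy on the bench by its handle on a hook of its own (any hook) and let go. Leave the other things on the bench where they are.

Things in the scene. Friction and masses are not known exactly. Their poses are not given: they have to be found in the camera images.
- beam: Fixed grey steel beam, 490 mm long, 70 mm wide, on two end posts, its top face 140 mm above the bench. Origin on the bench under its middle; y is its length (within 5 degrees of world y), -x the side the hooks point to. Two vertical round through holes, 22 mm in diameter, 12 mm deep, 250 mm apart; under the beam the way is free down to 25 mm above the bench.
- beam_left_hole (a point): On the vertical axis of the beam's left (+y) hole, at the height of the top face of the yellow plate that lies on the beam (150 mm above the bench, 10 mm above the beam's top). Does not move with the plate.
- beam_right_hole (a point): The same for the right (-y) hole of the fixed beam.
- plate_left (a joint): How far (m) the left yellow hook plate (210 x 60 x 10 mm) is out of line: it slides along the beam's length on top of it, value growing to the beam's +y; 0 means its own 22 mm vertical hole is exactly over the hole in the beam. It is stiff (about 4 N of friction, stays where left, stops at +-12 mm) and starts 5 to 8 mm out, on the positive side.
- hook_left_a (a point): Flat steel hook at the +y end of the left plate, 62 mm from its hole: a level arm 20 mm wide, 10 mm thick, towards the beam's -x, its top flush with the plate's, ending in a lip 18 mm high. This point: on the arm's top face, middle of the seat; lip's inner face 31 mm from it to -x, front edge of the beam 27 mm to +x. Axes as the beam's.
- hook_left_b (a point): Flat steel hook at the -y end of the left plate, 62 mm from its hole: a level arm 20 mm wide, 10 mm thick, towards the beam's -x, its top flush with the plate's, ending in a lip 18 mm high. This point: on the arm's top face, middle of the seat; lip's inner face 31 mm from it to -x, front edge of the beam 27 mm to +x. Axes as the beam's.
- plate_right (a joint): How far (m) the right yellow hook plate (210 x 60 x 10 mm) is out of line: it slides along the beam's length on top of it, value growing to the beam's +y; 0 means its own 22 mm vertical hole is exactly over the hole in the beam. It is stiff (about 4 N of friction, stays where left, stops at +-12 mm) and starts 5 to 8 mm out, on the negative side.
- hook_right_a (a point): Flat steel hook at the +y end of the right plate, 62 mm from its hole: a level arm 20 mm wide, 10 mm thick, towards the beam's -x, its top flush with the plate's, ending in a lip 18 mm high. This point: on the arm's top face, middle of the seat; lip's inner face 31 mm from it to -x, front edge of the beam 27 mm to +x. Axes as the beam's.
- hook_right_b (a point): Flat steel hook at the -y end of the right plate, 62 mm from its hole: a level arm 20 mm wide, 10 mm thick, towards the beam's -x, its top flush with the plate's, ending in a lip 18 mm high. This point: on the arm's top face, middle of the seat; lip's inner face 31 mm from it to -x, front edge of the beam 27 mm to +x. Axes as the beam's.
- drift1_head (a point): Centre of the red head (28 mm diameter, 50 mm tall) of a tapered steel drift standing point down in the rack, 0.25 kg. The head's underside is the shoulder; below it 30 mm of 20 mm shank, then a 55 mm taper to a 6 mm tip, 110 mm below this point. z is its axis, up. Either drift fits either hole; fully home, the shoulder lies on the yellow plate, this point 25 mm above its top.
- drift2_head (a point): Centre of the red head (28 mm diameter, 50 mm tall) of a tapered steel drift standing point down in the rack, 0.25 kg. The head's underside is the shoulder; below it 30 mm of 20 mm shank, then a 55 mm taper to a 6 mm tip, 110 mm below this point. z is its axis, up. Either drift fits either hole; fully home, the shoulder lies on the yellow plate, this point 25 mm above its top.
- caddy1_grip (a point): Centre of the black grip block (14 mm in x, 40 in y, 40 tall) of the blue disc caddy (may be absent): open tin 56 (x) x 80 (y) x 55 mm tall, about 0.25 kg, with a rigid loop handle, two uprights 68 mm apart inside and a 10 mm round bar along y. The block stands on the bar; bar centre 24 mm below this point, bar underside 29, rim 99, bottom 154 mm below. z up.
- caddy2_grip (a point): Centre of the black grip block (14 mm in x, 40 in y, 40 tall) of the green disc caddy (may be absent): open tin 56 (x) x 80 (y) x 55 mm tall, about 0.25 kg, with a rigid loop handle, two uprights 68 mm apart inside and a 10 mm round bar along y. The block stands on the bar; bar centre 24 mm below this point, bar underside 29, rim 99, bottom 154 mm below. z up.
- caddy3_grip (a point): Centre of the black grip block (14 mm in x, 40 in y, 40 tall) of the orange disc caddy (may be absent): open tin 56 (x) x 80 (y) x 55 mm tall, about 0.25 kg, with a rigid loop handle, two uprights 68 mm apart inside and a 10 mm round bar along y. The block stands on the bar; bar centre 24 mm below this point, bar underside 29, rim 99, bottom 154 mm below. z up.
- caddy4_grip (a point): Centre of the black grip block (14 mm in x, 40 in y, 40 tall) of the white disc caddy (may be absent): open tin 56 (x) x 80 (y) x 55 mm tall, about 0.25 kg, with a rigid loop handle, two uprights 68 mm apart inside and a 10 mm round bar along y. The block stands on the bar; bar centre 24 mm below this point, bar underside 29, rim 99, bottom 154 mm below. z up.
- rack: Fixed plywood drift rack, 58 x 170 mm, 100 mm high, origin at the centre of its foot, y along its length; two holes 90 mm apart, 3 mm loose all round the drifts. Its place and that of the spray can are exchanged in some starts.
- spray: Bystander: blue spray can, 66 mm diameter, 150 mm tall; origin at its foot (underside). Leave it alone.
- wrench: Bystander: steel wrench lying beyond the beam; origin at its foot (underside). Leave it alone.
- hammer: Bystander: hammer lying on the bench; origin at its foot (underside). Leave it alone.
- offcut: Bystander: wood offcut 50 x 150 x 20 mm lying under or beside the beam; origin at its foot (underside). Leave it alone.
Things that resemble listed ones, but are neither listed nor needed, are in the scene too. Of the things that look like the part that bears caddy3_grip, the larger one is meant.

How it is judged (in metres and radians):
On the way, in this order (a step that is already met when the one before it is completed fails the run):
1. both plates are in line and each pinned by a drift that is fully home (value of joint plate_left between -0.0035 and 0.0035 m and ((horizontal distance between drift1_head and beam_left_hole below 0.006 m and z of drift1_head in the frame of beam_left_hole between 0.02 and 0.029 m and angle between drift1_head's own z axis and vertical below 0.1 rad) or (horizontal distance between drift2_head and beam_left_hole below 0.006 m and z of drift2_head in the frame of beam_left_hole between 0.02 and 0.029 m and angle between drift2_head's own z axis and vertical below 0.1 rad)) and value of joint plate_right between -0.0035 and 0.0035 m and ((horizontal distance between drift1_head and beam_right_hole below 0.006 m and z of drift1_head in the frame of beam_right_hole between 0.02 and 0.029 m and angle between drift1_head's own z axis and vertical below 0.1 rad) or (horizontal distance between drift2_head and beam_right_hole below 0.006 m and z of drift2_head in the frame of beam_right_hole between 0.02 and 0.029 m and angle between drift2_head's own z axis and vertical below 0.1 rad))), for 0.2 s.
2. then a first caddy hangs on a hook ((((x of caddy1_grip in the frame of hook_left_a between -0.032 and 0.032 m and y of caddy1_grip in the frame of hook_left_a between -0.032 and 0.032 m and z of caddy1_grip in the frame of hook_left_a between 0.018 and 0.038 m and angle between caddy1_grip's own z axis and vertical below 0.35 rad) or (x of caddy1_grip in the frame of hook_left_b between -0.032 and 0.032 m and y of caddy1_grip in the frame of hook_left_b between -0.032 and 0.032 m and z of caddy1_grip in the frame of hook_left_b between 0.018 and 0.038 m and angle between caddy1_grip's own z axis and vertical below 0.35 rad) or (x of caddy1_grip in the frame of hook_right_a between -0.032 and 0.032 m and y of caddy1_grip in the frame of hook_right_a between -0.032 and 0.032 m and z of caddy1_grip in the frame of hook_right_a between 0.018 and 0.038 m and angle between caddy1_grip's own z axis and vertical below 0.35 rad) or (x of caddy1_grip in the frame of hook_right_b between -0.032 and 0.032 m and y of caddy1_grip in the frame of hook_right_b between -0.032 and 0.032 m and z of caddy1_grip in the frame of hook_right_b between 0.018 and 0.038 m and angle between caddy1_grip's own z axis and vertical below 0.35 rad)) or ((x of caddy2_grip in the frame of hook_left_a between -0.032 and 0.032 m and y of caddy2_grip in the frame of hook_left_a between -0.032 and 0.032 m and z of caddy2_grip in the frame of hook_left_a between 0.018 and 0.038 m and angle between caddy2_grip's own z axis and vertical below 0.35 rad) or (x of caddy2_grip in the frame of hook_left_b between -0.032 and 0.032 m and y of caddy2_grip in the frame of hook_left_b between -0.032 and 0.032 m and z of caddy2_grip in the frame of hook_left_b between 0.018 and 0.038 m and angle between caddy2_grip's own z axis and vertical below 0.35 rad) or (x of caddy2_grip in the frame of hook_right_a between -0.032 and 0.032 m and y of caddy2_grip in the frame of hook_right_a between -0.032 and 0.032 m and z of caddy2_grip in the frame of hook_right_a between 0.018 and 0.038 m and angle between caddy2_grip's own z axis and vertical below 0.35 rad) or (x of caddy2_grip in the frame of hook_right_b between -0.032 and 0.032 m and y of caddy2_grip in the frame of hook_right_b between -0.032 and 0.032 m and z of caddy2_grip in the frame of hook_right_b between 0.018 and 0.038 m and angle between caddy2_grip's own z axis and vertical below 0.35 rad)) or ((x of caddy3_grip in the frame of hook_left_a between -0.032 and 0.032 m and y of caddy3_grip in the frame of hook_left_a between -0.032 and 0.032 m and z of caddy3_grip in the frame of hook_left_a between 0.018 and 0.038 m and angle between caddy3_grip's own z axis and vertical below 0.35 rad) or (x of caddy3_grip in the frame of hook_left_b between -0.032 and 0.032 m and y of caddy3_grip in the frame of hook_left_b between -0.032 and 0.032 m and z of caddy3_grip in the frame of hook_left_b between 0.018 and 0.038 m and angle between caddy3_grip's own z axis and vertical below 0.35 rad) or (x of caddy3_grip in the frame of hook_right_a between -0.032 and 0.032 m and y of caddy3_grip in the frame of hook_right_a between -0.032 and 0.032 m and z of caddy3_grip in the frame of hook_right_a between 0.018 and 0.038 m and angle between caddy3_grip's own z axis and vertical below 0.35 rad) or (x of caddy3_grip in the frame of hook_right_b between -0.032 and 0.032 m and y of caddy3_grip in the frame of hook_right_b between -0.032 and 0.032 m and z of caddy3_grip in the frame of hook_right_b between 0.018 and 0.038 m and angle between caddy3_grip's own z axis and vertical below 0.35 rad)) or ((x of caddy4_grip in the frame of hook_left_a between -0.032 and 0.032 m and y of caddy4_grip in the frame of hook_left_a between -0.032 and 0.032 m and z of caddy4_grip in the frame of hook_left_a between 0.018 and 0.038 m and angle between caddy4_grip's own z axis and vertical below 0.35 rad) or (x of caddy4_grip in the frame of hook_left_b between -0.032 and 0.032 m and y of caddy4_grip in the frame of hook_left_b between -0.032 and 0.032 m and z of caddy4_grip in the frame of hook_left_b between 0.018 and 0.038 m and angle between caddy4_grip's own z axis and vertical below 0.35 rad) or (x of caddy4_grip in the frame of hook_right_a between -0.032 and 0.032 m and y of caddy4_grip in the frame of hook_right_a between -0.032 and 0.032 m and z of caddy4_grip in the frame of hook_right_a between 0.018 and 0.038 m and angle between caddy4_grip's own z axis and vertical below 0.35 rad) or (x of caddy4_grip in the frame of hook_right_b between -0.032 and 0.032 m and y of caddy4_grip in the frame of hook_right_b between -0.032 and 0.032 m and z of caddy4_grip in the frame of hook_right_b between 0.018 and 0.038 m and angle between caddy4_grip's own z axis and vertical below 0.35 rad)))), for 0.2 s.
At the end, for the whole second after the job is handed in: Both plates within 3.5 mm of in line; a drift upright and fully home (within 4 mm) in each hole pair; every caddy that is present hangs upright by its handle bar in the seat of a hook (within 32 mm of its middle, bar on the arm), one caddy a hook (all of step 1 and ((x of caddy1_grip in the frame of hook_left_a between -0.032 and 0.032 m and y of caddy1_grip in the frame of hook_left_a between -0.032 and 0.032 m and z of caddy1_grip in the frame of hook_left_a between 0.018 and 0.038 m and angle between caddy1_grip's own z axis and vertical below 0.35 rad) or (x of caddy1_grip in the frame of hook_left_b between -0.032 and 0.032 m and y of caddy1_grip in the frame of hook_left_b between -0.032 and 0.032 m and z of caddy1_grip in the frame of hook_left_b between 0.018 and 0.038 m and angle between caddy1_grip's own z axis and vertical below 0.35 rad) or (x of caddy1_grip in the frame of hook_right_a between -0.032 and 0.032 m and y of caddy1_grip in the frame of hook_right_a between -0.032 and 0.032 m and z of caddy1_grip in the frame of hook_right_a between 0.018 and 0.038 m and angle between caddy1_grip's own z axis and vertical below 0.35 rad) or (x of caddy1_grip in the frame of hook_right_b between -0.032 and 0.032 m and y of caddy1_grip in the frame of hook_right_b between -0.032 and 0.032 m and z of caddy1_grip in the frame of hook_right_b between 0.018 and 0.038 m and angle between caddy1_grip's own z axis and vertical below 0.35 rad)) and ((x of caddy2_grip in the frame of hook_left_a between -0.032 and 0.032 m and y of caddy2_grip in the frame of hook_left_a between -0.032 and 0.032 m and z of caddy2_grip in the frame of hook_left_a between 0.018 and 0.038 m and angle between caddy2_grip's own z axis and vertical below 0.35 rad) or (x of caddy2_grip in the frame of hook_left_b between -0.032 and 0.032 m and y of caddy2_grip in the frame of hook_left_b between -0.032 and 0.032 m and z of caddy2_grip in the frame of hook_left_b between 0.018 and 0.038 m and angle between caddy2_grip's own z axis and vertical below 0.35 rad) or (x of caddy2_grip in the frame of hook_right_a between -0.032 and 0.032 m and y of caddy2_grip in the frame of hook_right_a between -0.032 and 0.032 m and z of caddy2_grip in the frame of hook_right_a between 0.018 and 0.038 m and angle between caddy2_grip's own z axis and vertical below 0.35 rad) or (x of caddy2_grip in the frame of hook_right_b between -0.032 and 0.032 m and y of caddy2_grip in the frame of hook_right_b between -0.032 and 0.032 m and z of caddy2_grip in the frame of hook_right_b between 0.018 and 0.038 m and angle between caddy2_grip's own z axis and vertical below 0.35 rad)) and ((x of caddy3_grip in the frame of hook_left_a between -0.032 and 0.032 m and y of caddy3_grip in the frame of hook_left_a between -0.032 and 0.032 m and z of caddy3_grip in the frame of hook_left_a between 0.018 and 0.038 m and angle between caddy3_grip's own z axis and vertical below 0.35 rad) or (x of caddy3_grip in the frame of hook_left_b between -0.032 and 0.032 m and y of caddy3_grip in the frame of hook_left_b between -0.032 and 0.032 m and z of caddy3_grip in the frame of hook_left_b between 0.018 and 0.038 m and angle between caddy3_grip's own z axis and vertical below 0.35 rad) or (x of caddy3_grip in the frame of hook_right_a between -0.032 and 0.032 m and y of caddy3_grip in the frame of hook_right_a between -0.032 and 0.032 m and z of caddy3_grip in the frame of hook_right_a between 0.018 and 0.038 m and angle between caddy3_grip's own z axis and vertical below 0.35 rad) or (x of caddy3_grip in the frame of hook_right_b between -0.032 and 0.032 m and y of caddy3_grip in the frame of hook_right_b between -0.032 and 0.032 m and z of caddy3_grip in the frame of hook_right_b between 0.018 and 0.038 m and angle between caddy3_grip's own z axis and vertical below 0.35 rad)) and ((x of caddy4_grip in the frame of hook_left_a between -0.032 and 0.032 m and y of caddy4_grip in the frame of hook_left_a between -0.032 and 0.032 m and z of caddy4_grip in the frame of hook_left_a between 0.018 and 0.038 m and angle between caddy4_grip's own z axis and vertical below 0.35 rad) or (x of caddy4_grip in the frame of hook_left_b between -0.032 and 0.032 m and y of caddy4_grip in the frame of hook_left_b between -0.032 and 0.032 m and z of caddy4_grip in the frame of hook_left_b between 0.018 and 0.038 m and angle between caddy4_grip's own z axis and vertical below 0.35 rad) or (x of caddy4_grip in the frame of hook_right_a between -0.032 and 0.032 m and y of caddy4_grip in the frame of hook_right_a between -0.032 and 0.032 m and z of caddy4_grip in the frame of hook_right_a between 0.018 and 0.038 m and angle between caddy4_grip's own z axis and vertical below 0.35 rad) or (x of caddy4_grip in the frame of hook_right_b between -0.032 and 0.032 m and y of caddy4_grip in the frame of hook_right_b between -0.032 and 0.032 m and z of caddy4_grip in the frame of hook_right_b between 0.018 and 0.038 m and angle between caddy4_grip's own z axis and vertical below 0.35 rad)) and horizontal distance between caddy1_grip and caddy2_grip above 0.08 m and horizontal distance between each of caddy1_grip, caddy2_grip and caddy3_grip above 0.08 m and horizontal distance between each of caddy1_grip, caddy2_grip, caddy3_grip and caddy4_grip above 0.08 m); the robot touches nothing.
It fails at once if a bystander is disturbed (moved more than 60 mm) (distance of any of spray, wrench, hammer, offcut from where it was at the start of the episode above 0.06 m).
Of caddy1, caddy2, caddy3, caddy4 only 2 to 4 are there at a start; the rules pass over those that are not, and their reading is None.
At some moment in a run one of caddy1, caddy2, caddy3, caddy4 may be knocked a few centimetres aside while the robot is not near it.
It also fails if it takes over 210 s, if anything falls off the work surface, if the arm or the gripper's body presses on something with over 40 N, if the wrist force passes 120 N, or if a joint passes its speed limit or range.

## Working session

There is one attempt and no reset: what is moved stays moved. The work goes in short steps, Python scripts to look and compute and a tool call to move; the robot and the scene stay as the last step left them, time stands still between calls to the robot, and variables do not carry over. Pictures are saved under pics/ and viewed, about 12 in all and at most 16, crops included, and the job is handed in when it is done.

Besides the shell and the picture viewer there is one more tool, called after "Emit:" by a JSON object that holds its "name" and its "arguments", one argument or row to a line. servo_tool: Moves the arm, as the interface text tells. Its arguments: {"type":"object","properties":{"turn":{"type":"array","items":{"type":"array","items":{"type":"number"}}},"dp":{"type":"array","items":{"type":"array","items":{"type":"number"}}},"fingers":{"type":"array","items":{"type":"number"}}},"required":["turn","dp","fingers"]}

```bash
mkdir -p pics; ls; python3 - <<'E'
from bench import *
import cv2,numpy as np
for n in ["scene","top"]:
    d=get_image(n); cv2.imwrite(f"pics/{n}0.png",cv2.resize(d["img"][...,::-1],(800,600),interpolation=cv2.INTER_CUBIC))
    print(n,d["vfov"],d["cx"],d["cy"],np.round(d["world_from_camera"],3).tolist())
s=read_state();print(s)
E
```

```text
pics
scene 51.13455456548146 257.14388835336257 198.19995028612604 [[0.543, 0.648, -0.534, 1161.373], [0.84, -0.414, 0.352, -322.006], [0.007, -0.639, -0.769, 914.563], [0.0, 0.0, 0.0, 1.0]]
top 49.359824211581156 256.07684505329905 192.48087265976878 [[-0.02, -0.997, 0.071, 513.14], [-1.0, 0.022, 0.022, 51.639], [-0.023, -0.07, -0.997, 1548.924], [0.0, 0.0, 0.0, 1.0]]
{'clock': 0.1, 'joints': array([-8.93412160e-01,  3.85477478e-01,  6.78295924e-03, -4.55435633e-04,
       -1.19399918e+00, -2.58610841e-01]), 'joint_vel': array([-0.00161577, -0.00223039,  0.0037361 ,  0.00085951, -0.00136729,
        0.00055674]), 'joint_efforts': array([-7.31354230e-04, -3.93317127e+01,  1.88930529e+01,  4.19799998e+00,
       -2.57664637e-03, -2.24799166e-06]), 'position': array([ 253.96927724, -570.50917894,  230.3372672 ]), 'ee_rot': array([-2.07777746e-01,  9.78175579e-01,  9.42158864e-04, -2.39048622e-04]), 'contact_force': array([-0.41437978,  0.56953838, -0.04950128]), 'wrist_torque': array([0.06472386, 0.08575819, 0.00587704]), 'gripper_width': 85.4962101399859}
```

View pics/scene0.png

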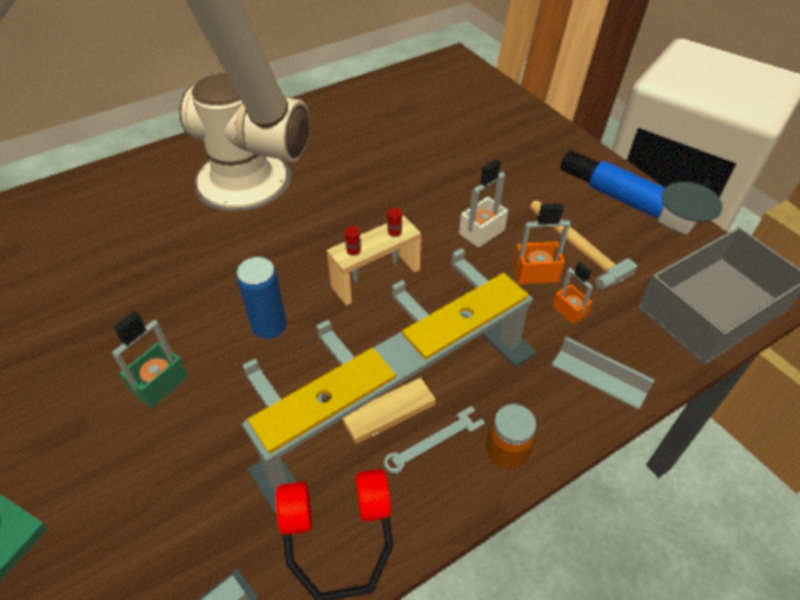

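View pics/top0.png

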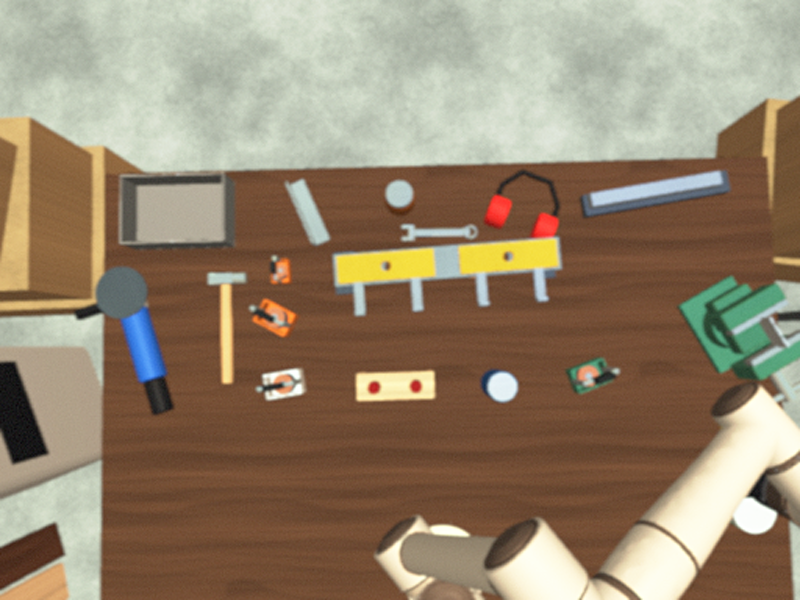

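```bash
cat > h.py <<'E'
import numpy as np,cv2
from bench import *
from scipy.spatial.transform import Rotation as R
def cam(n):
    s=read_state(); d=get_image(n); h=d["img"].shape[0]
    d["f"]=h/2/np.tan(np.radians(d["vfov"])/2)
    if n=="wrist":
        T=np.eye(4);T[:3,:3]=R.from_quat(s["ee_rot"]).as_matrix();T[:3,3]=s["position"]
        d["W"]=T@d["mount"]; d["fish"]=True
    else: d["W"]=np.array(d["world_from_camera"]); d["fish"]=False
    return d
def ray(d,u,v):
    a=np.array([(u-d["cx"])/d["f"],(v-d["cy"])/d["f"]])
    if d["fish"]:
        r=np.hypot(*a)+1e-12; c=np.array([*(a/r*np.sin(r)),np.cos(r)])
    else: c=np.array([*a,1.])
    c=d["W"][:3,:3]@c; return d["W"][:3,3],c/np.linalg.norm(c)
def atz(d,u,v,z):
    o,r=ray(d,u,v); return np.round(o+r*(z-o[2])/r[2],1)
def tri(l):
    A=np.zeros((3,3));b=np.zeros(3)
    for o,r in l:
        P=np.eye(3)-np.outer(r,r);A+=P;b+=P@o
    x=np.linalg.solve(A,b);e=[np.linalg.norm((np.eye(3)-np.outer(r,r))@(x-o)) for o,r in l]
    return np.round(x,1),np.round(max(e),1)
def proj(d,p):
    c=np.linalg.inv(d["W"])@np.array([*p,1.]);c=c[:3]
    if d["fish"]:
        q=np.hypot(c[0],c[1]);t=np.arctan2(q,c[2]);return d["cx"]+d["f"]*t*c[0]/q,d["cy"]+d["f"]*t*c[1]/q
    return d["cx"]+d["f"]*c[0]/c[2],d["cy"]+d["f"]*c[1]/c[2]
def save(d,name,box=None):
    im=d["img"][...,::-1]
    if box: x,y,w,h=box; im=im[y:y+h,x:x+w]
    s=min(800/im.shape[1],600/im.shape[0]); cv2.imwrite(f"pics/{name}.png",cv2.resize(im,None,fx=s,fy=s,interpolation=cv2.INTER_CUBIC))
E
python3 - <<'E'
from h import *
D={n:cam(n) for n in ["scene","top"]}
for q in ["drift1_head","caddy1_grip","caddy2_grip","caddy3_grip","caddy4_grip","plate_left","rack"]:
  for n in D:
    for r in search_frame(q,n)[:4]:
      b=r["box"];print(q,n,round(r["score"],2),np.round(b),np.round([b[0]+b[2]/2,b[1]+b[3]/2]))
k=1/1.5625
print("top holes", [atz(D["top"],x*k,y*k,150) for x,y in [(386,265.5),(508,256.5)]])
print("scene holes", [atz(D["scene"],x*k,y*k,150) for x,y in [(466,313),(324,397)]])
print("beam corners top", [atz(D["top"],x*k,y*k,150) for x,y in [(335,254),(558,239),(337,284),(561,269)]])
print("drift tops", [atz(D["top"],x*k,y*k,150) for x,y in [(374,387),(416,386)]],[atz(D["scene"],x*k,y*k,150) for x,y in [(395,212),(353,231)]])
# yellow plate minAreaRect + dark holes
for n in D:
  hsv=cv2.cvtColor(D[n]["img"],cv2.COLOR_RGB2HSV)
  m=cv2.inRange(hsv,(20,150,120),(32,255,255))
  c,_=cv2.findContours(m,cv2.RETR_EXTERNAL,cv2.CHAIN_APPROX_NONE)
  for k_ in c:
    if cv2.contourArea(k_)>400:
      bp=cv2.boxPoints(cv2.minAreaRect(k_)) if n=="top" else cv2.approxPolyDP(k_,4,True)[:,0]
      print(n,[atz(D[n],*p,150)[:2].tolist() for p in bp])
E
```

```text
drift1_head scene 0.66 [249. 131.   9.  39.] [253. 151.]
drift1_head scene 0.34 [253. 161.  83.  71.] [295. 196.]
drift1_head top 0.68 [228. 238.  48.  21.] [252. 249.]
drift1_head top 0.53 [235. 244.  11.  12.] [241. 250.]
caddy1_grip scene 0.48 [154. 206.  98.  82.] [203. 247.]
caddy2_grip scene 0.62 [ 68. 199.  54.  58.] [ 95. 228.]
caddy2_grip scene 0.44 [246. 261.  64.  41.] [277. 282.]
caddy2_grip top 0.96 [362. 228.  34.  27.] [379. 241.]
caddy2_grip top 0.27 [134. 176.  24.  67.] [146. 209.]
caddy3_grip scene 0.86 [328. 130.  35.  52.] [346. 156.]
caddy3_grip scene 0.71 [354. 169.  27.  41.] [367. 190.]
caddy3_grip top 0.94 [161. 193.  28.  21.] [175. 204.]
caddy4_grip scene 0.69 [296. 104.  28.  55.] [310. 132.]
caddy4_grip top 0.85 [165. 236.  30.  19.] [179. 246.]
plate_left scene 0.89 [250. 162.  88.  68.] [294. 196.]
plate_left top 0.77 [218. 160.  60.  40.] [248. 180.]
rack scene 0.68 [210. 137.  61.  60.] [240. 167.]
rack top 0.74 [228. 238.  49.  18.] [252. 247.]
rack top 0.29 [212. 153. 147.  47.] [286. 176.]
top holes [array([689.1, 110.9, 150. ]), array([ 702.6, -151.9,  150. ])]
scene holes [array([690.6, 109.8, 150. ]), array([ 706.3, -152.8,  150. ])]
beam corners top [array([716.7, 220.9, 150. ]), array([ 738. , -260.3,  150. ]), array([651.4, 217.4, 150. ]), array([ 673. , -264.3,  150. ])]
drift tops [array([429.2, 141.4, 150. ]), array([429.7,  51.9, 150. ])] [array([429.2, 143.2, 150. ]), array([431.7,  53.4, 150. ])]
scene [[725.8, -47.8], [666.1, -51.9], [679.8, -259.2], [742.5, -253.3]]
scene [[708.4, 219.1], [650.9, 213.2], [666.4, 4.1], [727.3, 6.4]]
top [[711.2, 216.9], [722.9, 12.6], [666.9, 9.5], [655.1, 213.2]]
top [[725.9, -47.5], [737.5, -251.6], [681.7, -254.0], [669.9, -50.4]]
```

Emit:
{"name": "servo_tool", "arguments": {
  "turn": [
    [0,0,-0.073],
    [0,0,-0.073],
    [0,0,-0.073],
    [0,0,-0.073],
    [0,0,-0.073]
  ],
  "dp": [
    [0.045,0.045,0.04],
    [0.045,0.045,0.03],
    [0.055,0.055,0.02],
    [0.055,0.055,0],
    [0.055,0.055,0]
  ],
  "fingers": [0.085,0.085,0.085,0.085,0.085]
}}

```text
clock: 1.52
position: [463.9, -359.8, 309.0]
ee_rot: [-0.017, 1.0, 0.001, 0.001]
contact_force: [0.4, -0.7, 0.4]
gripper_width: 85.0
```

Emit:
{"name": "servo_tool", "arguments": {
  "turn": [
    [0,0,0],
    [0,0,0],
    [0,0,0],
    [0,0,0],
    [0,0,0]
  ],
  "dp": [
    [0.055,0.055,0],
    [0.055,0.055,0],
    [0.055,0.055,0],
    [0,0,0],
    [0,0,0]
  ],
  "fingers": [0.085,0.085,0.085,0.085,0.085]
}}

```text
clock: 2.15
position: [598.5, -223.1, 308.6]
ee_rot: [-0.019, 1.0, 0.0, 0.002]
contact_force: [-0.9, -0.2, 0.4]
gripper_width: 85.1
```

```bash
python3 - <<'E'
from h import *
d=cam("wrist");s=read_state();print(s["position"],s["ee_rot"],s["joints"],s["clock"],s["contact_force"]);print(np.round(d["mount"],3),d["f"],d["cx"],d["cy"]);save(d,"w1")
print(proj(d,(704,-152.5,150)),proj(d,(689.5,110.5,150)))
E
```

```text
[ 598.2819152  -223.28884558  308.43493486] [-1.91011678e-02  9.99815799e-01  4.36100497e-04  1.82271265e-03] [-1.04914146e-01  3.68468330e-01  1.74652555e-01 -1.34248699e-03
 -1.37347118e+00 -1.42741657e+00] 2.2 [ 0.5974004   0.84009214 -0.26742372]
[[ 0.00000e+00 -9.63000e-01 -2.70000e-01  6.94490e+01]
 [ 1.00000e+00 -0.00000e+00  1.00000e-03  3.24000e-01]
 [-1.00000e-03 -2.70000e-01  9.63000e-01 -1.43449e+02]
 [ 0.00000e+00  0.00000e+00  0.00000e+00  1.00000e+00]] 297.3186396354542 252.37986340759446 196.0693780410404
(np.float64(308.19351796295445), np.float64(271.3236878641875)) (np.float64(479.2691359680751), np.float64(254.3515240808719))
```

View pics/w1.png

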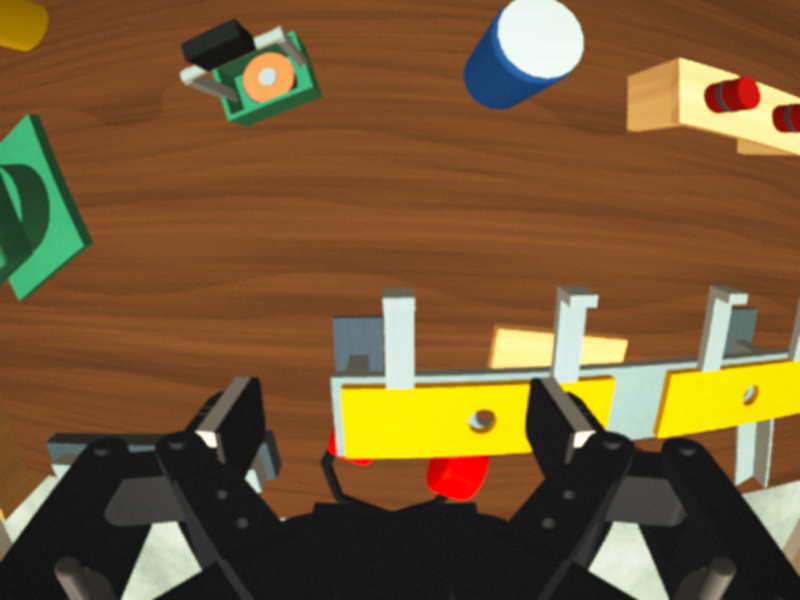

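Emit:
{"name": "servo_tool", "arguments": {
  "turn": [
    [0,0,0],
    [0,0,0],
    [0,0,0],
    [0,0,0],
    [0,0,0]
  ],
  "dp": [
    [0.045,0.02,-0.02],
    [0.045,0.02,-0.02],
    [0.045,0.02,-0.02],
    [0.045,0.015,-0.02],
    [0,0,0]
  ],
  "fingers": [0.085,0.085,0.085,0.085,0.085]
}}

```text
clock: 2.82
position: [778.9, -154.4, 227.3]
ee_rot: [-0.013, 1.0, -0.0, 0.003]
contact_force: [-0.6, 0.1, -0.4]
gripper_width: 84.9
```

```bash
python3 - <<'E'
from h import *
d=cam("wrist");s=read_state();print(s["position"],s["clock"])
u,v=proj(d,(704,-152.5,150));print(u,v);u,v=int(u),int(v);save(d,"w2",(max(u-80,0),max(v-60,0),160,120));np.savez("w2.npz",**{k:d[k] for k in ["img","f","cx","cy","W","fish"]})
E
```

```text
[ 778.27724331 -155.64569592  230.50364949] 2.875
257.1502449868338 107.03335829142064
```

View pics/w2.png

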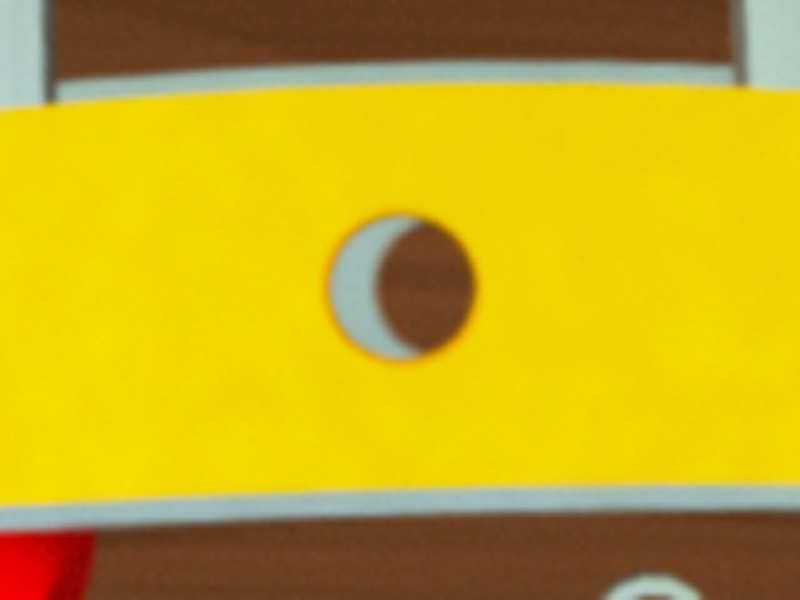

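Emit:
{"name": "servo_tool", "arguments": {
  "turn": [
    [0,0,0.02],
    [0,0,0.02],
    [0,0,0],
    [0,0,0],
    [0,0,0]
  ],
  "dp": [
    [-0.008,0.055,0],
    [-0.008,0.055,0],
    [0,0.055,0],
    [0,0.055,0],
    [0,0.05,0]
  ],
  "fingers": [0.085,0.085,0.085,0.085,0.085]
}}

```text
clock: 3.5
position: [757.9, 105.8, 243.0]
ee_rot: [-0.025, 1.0, -0.001, 0.011]
contact_force: [0.5, -0.4, -0.6]
gripper_width: 85.0
```

Emit:
{"name": "servo_tool", "arguments": {
  "turn": [
    [0,0,0],
    [0,0,0],
    [0,0,0],
    [0,0,0],
    [0,0,0]
  ],
  "dp": [
    [0,0,0],
    [0,0,0],
    [0,0,0],
    [0,0,0],
    [0,0,0]
  ],
  "fingers": [0.085,0.085,0.085,0.085,0.085]
}}

```text
clock: 4.12
position: [756.7, 101.5, 250.1]
ee_rot: [-0.023, 1.0, -0.0, 0.015]
contact_force: [0.4, 0.4, -0.2]
gripper_width: 84.9
```

```bash
cat >> h.py <<'E'
def hole(d,p):
    """yellow-plate hole and brown (through) part, from the wrist picture; returns plate hole centre and beam hole edge offset"""
    u,v=[int(round(x)) for x in proj(d,p)]
    s=40; x0,y0=max(u-s,0),max(v-s,0)
    im=cv2.resize(d["img"][y0:v+s,x0:u+s],None,fx=8,fy=8,interpolation=cv2.INTER_CUBIC)
    hsv=cv2.cvtColor(im,cv2.COLOR_RGB2HSV)
    ye=cv2.inRange(hsv,(22,150,140),(36,255,255))
    c,h=cv2.findContours(ye,cv2.RETR_CCOMP,cv2.CHAIN_APPROX_NONE)
    best=max([k for k,hh in zip(c,h[0]) if hh[3]>=0],key=cv2.contourArea)
    (a,b),(w,l),_=cv2.fitEllipse(best)
    m=np.zeros(ye.shape,np.uint8);cv2.drawContours(m,[best],-1,255,-1)
    br=cv2.bitwise_and(m,cv2.inRange(hsv,(0,90,0),(22,255,140)))
    br=cv2.erode(br,np.ones((5,5)));X,Y,W_,H=cv2.boundingRect(br)
    f=lambda x,y:((x-3.5)/8+x0,(y-3.5)/8+y0)
    return f(a,b),(w/8,l/8),f(X-2,b),f(X+W_+2,b)
E
python3 - <<'E'
from h import *
d=cam("wrist");s=read_state();print(s["position"],s["clock"],s["ee_rot"],s["contact_force"])
w=np.load("w2.npz");w={k:w[k] for k in w}
for D,p in [(w,(702,-152,150)),(d,(689.5,110.5,150))]:
    c,e,l,r=hole(D,p);print(c,e,l,r,"plate",atz(D,*c,150),"brown l/r at140",atz(D,*l,140),atz(D,*r,140),"rim at150",atz(D,c[0]-e[0]/2,c[1],150),atz(D,c[0]+e[0]/2,c[1],150))
u,v=[int(x) for x in proj(d,(689.5,110.5,150))];save(d,"w3",(max(u-80,0),max(v-60,0),160,120))
E
```

```text
[756.75073038 101.54163915 250.08762472] 4.175 [-2.30181923e-02  9.99618688e-01 -3.96527213e-04  1.52474333e-02] [-0.1099679   0.15563585 -0.04537775]
(256.93444442749023, 104.14786911010742) (28.929309844970703, 30.215612411499023) (252.0625, 104.14786911010742) (271.0625, 104.14786911010742) plate [ 701.9 -152.7  150. ] brown l/r at140 [ 701.7 -156.3  140. ] [ 701.2 -141.8  140. ] rim at150 [ 702.1 -163.3  150. ] [ 701.5 -142.1  150. ]
(268.0098342895508, 111.28077697753906) (26.936843872070312, 27.276588439941406) (255.8125, 111.28077697753906) (271.4375, 111.28077697753906) plate [686.9 111.2 150. ] brown l/r at140 [687.6 101.6 140. ] [686.9 114.6 140. ] rim at150 [687.5 100.4 150. ] [686.3 122.  150. ]
```

View pics/w3.png

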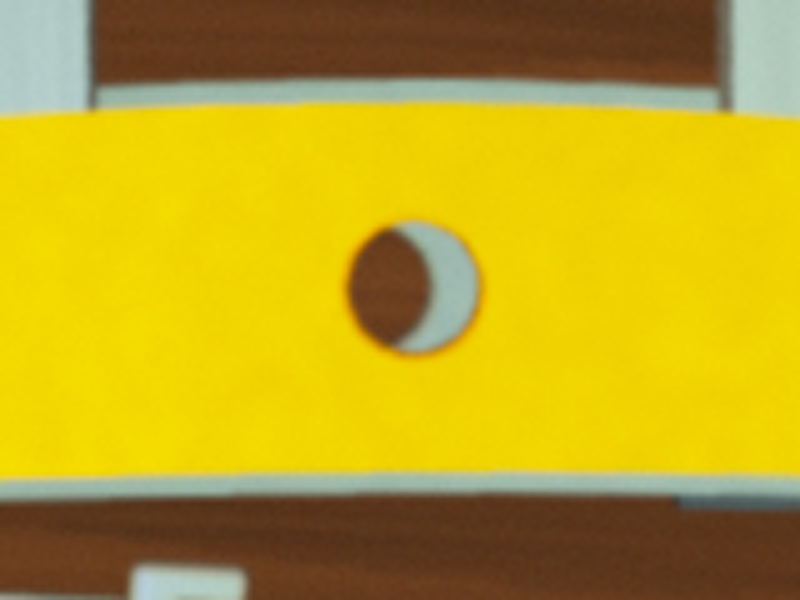

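```bash
cat >> h.py <<'E'
def to(p,jaw=93.15):
    """shift (mm) and turn from here to tool-down at p, jaw axis (y) at the yaw given (deg, mod 180)"""
    s=read_state();Rn=R.from_quat(s["ee_rot"]);best=None
    for a in (jaw,jaw+180):
        a=np.radians(a);y=np.array([np.cos(a),np.sin(a),0]);z=np.array([0,0,-1.]);x=np.cross(y,z)
        rv=(R.from_matrix(np.array([x,y,z]).T)*Rn.inv()).as_rotvec()
        if best is None or np.linalg.norm(rv)<np.linalg.norm(best):best=rv
    print("t",round(s["clock"],2),"pos",np.round(s["position"],1),"dp",np.round(np.array(p)-s["position"],1),"turn",np.round(best,3),"F",np.round(s["contact_force"],1),"w",round(s["gripper_width"],1),"j6",np.round(s["joints"][5],2))
E
python3 -c "
from h import *
to((429.5,142,225))"
```

```text
t 4.17 pos [756.8 101.5 250.1] dp [-327.3   40.5  -25.1] turn [-0.     0.031  0.009] F [-0.1  0.2 -0. ] w 84.8 j6 -1.88
```

Emit:
{"name": "servo_tool", "arguments": {
  "turn": [
    [0,0.01,0],
    [0,0.01,0.005],
    [0,0.01,0.004],
    [0,0,0],
    [0,0,0]
  ],
  "dp": [
    [-0.055,0.008,0],
    [-0.055,0.008,0],
    [-0.055,0.008,-0.005],
    [-0.055,0.008,-0.005],
    [-0.055,0.008,-0.005]
  ],
  "fingers": [0.085,0.085,0.085,0.085,0.085]
}}

```text
clock: 4.8
position: [477.5, 140.1, 229.1]
ee_rot: [-0.025, 1.0, -0.001, -0.002]
contact_force: [0.0, 1.5, 1.4]
gripper_width: 84.8
```

Emit:
{"name": "servo_tool", "arguments": {
  "turn": [
    [0,0,0],
    [0,0,0],
    [0,0,0],
    [0,0,0],
    [0,0,0]
  ],
  "dp": [
    [-0.045,0,0],
    [0,0,0],
    [0,0,0],
    [0,0,0],
    [0,0,0]
  ],
  "fingers": [0.085,0.085,0.085,0.085,0.085]
}}

```text
clock: 5.42
position: [429.9, 139.7, 229.7]
ee_rot: [-0.026, 1.0, -0.0, -0.001]
contact_force: [-1.4, 0.3, 0.4]
gripper_width: 84.8
```

```bash
python3 - <<'E'
from h import *
d=cam("wrist");save(d,"w4");to((429.5,142,110))
print(np.array(proj(d,(429.5,142,150)))*1.5625,np.array(proj(d,(430.5,52.5,150)))*1.5625)
hsv=cv2.cvtColor(d["img"],cv2.COLOR_RGB2HSV)
m=cv2.inRange(hsv,(0,150,60),(8,255,255))|cv2.inRange(hsv,(172,150,60),(180,255,255))
n,l,st,ce=cv2.connectedComponentsWithStats(m)
for i in range(1,n):
    if st[i,4]>100: print(st[i],ce[i])
E
```

```text
t 5.47 pos [429.9 139.7 229.6] dp [  -0.4    2.3 -119.6] turn [ 0.001 -0.003  0.004] F [ 0.   0.9 -0. ] w 85.1 j6 -2.19
[398.02146097 319.25308294] [227.06336091 312.12956999]
[156 170  18  22 105] [167.93333333 177.40952381]
[ 131  174   38   38 1010] [149.49207921 192.56930693]
[ 240  177   33   40 1034] [255.56286267 196.80077369]
```

View pics/w4.png

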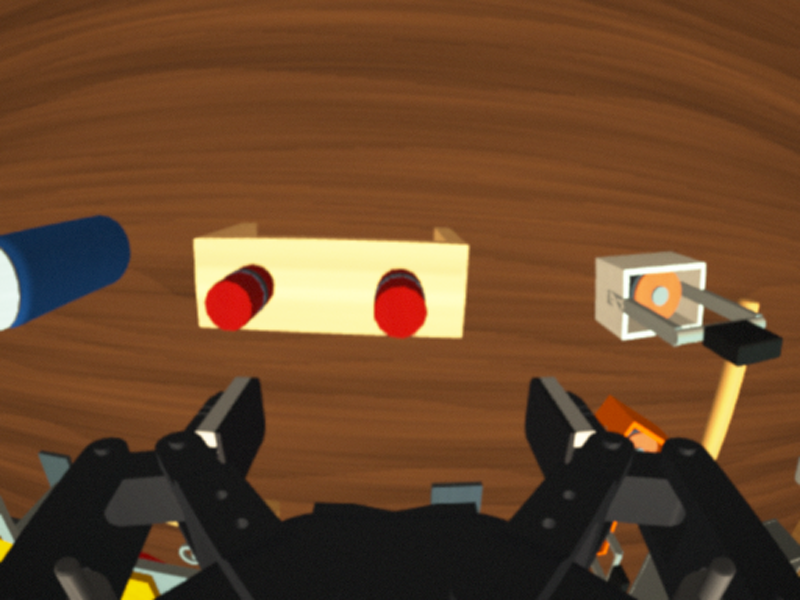

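Emit:
{"name": "servo_tool", "arguments": {
  "turn": [
    [0,0,0],
    [0,0,0],
    [0,0,0],
    [0,0,0],
    [0,0,0]
  ],
  "dp": [
    [-0.0025,0.0015,-0.03],
    [0,0,-0.03],
    [0,0,-0.03],
    [0,0,-0.02],
    [0,0,0]
  ],
  "fingers": [0.085,0.085,0.085,0.085,0.085]
}}

```text
clock: 6.1
position: [430.2, 141.4, 116.2]
ee_rot: [-0.024, 1.0, -0.001, -0.001]
contact_force: [0.0, -0.2, 0.1]
gripper_width: 85.1
```

Emit:
{"name": "servo_tool", "arguments": {
  "turn": [
    [0,0,0],
    [0,0,0],
    [0,0,0],
    [0,0,0],
    [0,0,0]
  ],
  "dp": [
    [0,0,0],
    [0,0,0],
    [0,0,0],
    [0,0,0],
    [0,0,0]
  ],
  "fingers": [0.085,0.085,0.085,0.085,0.085]
}}

```text
clock: 6.72
position: [432.4, 142.6, 119.1]
ee_rot: [-0.024, 1.0, 0.001, 0.002]
contact_force: [0.7, 0.8, -0.2]
gripper_width: 84.7
```

Emit:
{"name": "servo_tool", "arguments": {
  "turn": [
    [0,0,0],
    [0,0,0],
    [0,0,0],
    [0,0,0],
    [0,0,0]
  ],
  "dp": [
    [-0.004,-0.001,-0.009],
    [-0.001,0,0],
    [0,0,0],
    [0,0,0],
    [0,0,0]
  ],
  "fingers": [0.05,0.015,0.015,0.015,0.015]
}}

```text
clock: 7.35
position: [426.7, 141.3, 109.5]
ee_rot: [-0.024, 1.0, 0.001, 0.002]
contact_force: [0.3, 0.4, -0.2]
gripper_width: 26.8
```

Emit:
{"name": "servo_tool", "arguments": {
  "turn": [
    [0,0,0],
    [0,0,0],
    [0,0,0],
    [0,0,0],
    [0,0,0]
  ],
  "dp": [
    [0,0,0],
    [0,0,0],
    [0,0,0],
    [0,0,0],
    [0,0,0]
  ],
  "fingers": [0.015,0.015,0.015,0.015,0.015]
}}

```text
clock: 7.98
position: [426.7, 141.3, 109.5]
ee_rot: [-0.024, 1.0, 0.001, 0.002]
contact_force: [-0.1, -0.3, 0.4]
gripper_width: 26.6
```

```bash
python3 -c "
from h import *
to((429.5,142,110))"
```

```text
t 7.97 pos [426.7 141.3 109.5] dp [2.8 0.7 0.5] turn [-0.002  0.003  0.006] F [-0.1 -0.3  0.4] w 26.6 j6 -2.21
```

Emit:
{"name": "servo_tool", "arguments": {
  "turn": [
    [0,0,0],
    [0,0,0],
    [0,0,0],
    [0,0,0],
    [0,0,0]
  ],
  "dp": [
    [0,0,0.03],
    [0,0,0.04],
    [0,0,0.04],
    [0,0,0.04],
    [0,0,0.02]
  ],
  "fingers": [0.015,0.015,0.015,0.015,0.015]
}}

```text
clock: 8.6
position: [422.6, 139.3, 279.3]
ee_rot: [-0.023, 1.0, -0.001, -0.004]
contact_force: [-0.2, 0.8, -3.8]
gripper_width: 26.4
```

Emit:
{"name": "servo_tool", "arguments": {
  "turn": [
    [0,0,0],
    [0,0,0],
    [0,0,0],
    [0,0,0],
    [0,0,0]
  ],
  "dp": [
    [0.05,-0.007,0],
    [0.05,-0.007,0],
    [0.05,-0.007,0],
    [0.05,-0.006,0],
    [0.04,-0.006,0]
  ],
  "fingers": [0.015,0.015,0.015,0.015,0.015]
}}

```text
clock: 9.22
position: [666.0, 106.1, 277.8]
ee_rot: [-0.025, 1.0, 0.001, -0.005]
contact_force: [0.2, 1.0, -2.4]
gripper_width: 26.5
```

```bash
python3 - <<'E'
from h import *
to((687,107.3,255))
E
```

```text
t 9.22 pos [666.  106.1 277.8] dp [ 21.    1.2 -22.8] turn [-0.002 -0.01   0.005] F [ 0.2  1.  -2.4] w 26.5 j6 -1.91
```

Emit:
{"name": "servo_tool", "arguments": {
  "turn": [
    [-0.002,-0.01,0.005],
    [0,0,0],
    [0,0,0],
    [0,0,0],
    [0,0,0]
  ],
  "dp": [
    [0.02,0.001,0],
    [0,0,-0.018],
    [0,0,0],
    [0,0,0],
    [0,0,0]
  ],
  "fingers": [0.015,0.015,0.015,0.015,0.015]
}}

```text
clock: 9.85
position: [687.9, 106.1, 252.1]
ee_rot: [-0.026, 1.0, -0.001, -0.005]
contact_force: [0.2, 0.8, -2.8]
gripper_width: 26.8
```

```bash
python3 - <<'E'
from h import *
to((687,107.3,255))
s=read_state();z=s["position"][2]+15.5-110
d=cam("wrist");p=proj(d,(*s["position"][:2],z));q=proj(d,(688,111,150));b=proj(d,(688.4,103.6,150));print(p,q,b,z)
u,v=[int(x) for x in q];box=(u-80,v-70,160,120);save(d,"w5",box)
print([((a-box[0])*5,(c-box[1])*5) for a,c in (p,q,b)])
E
```

```text
t 9.85 pos [687.9 106.1 252.1] dp [-0.9  1.2  2.9] turn [ 0.002 -0.01   0.003] F [ 0.2  0.8 -2.8] w 26.8 j6 -1.9
(np.float64(251.9292499178849), np.float64(200.3031034024397)) (np.float64(257.57906021418916), np.float64(198.29764159853275)) (np.float64(248.95651961162758), np.float64(198.31255353551694)) 157.56334166513727
[(np.float64(374.64624958942454), np.float64(361.5155170121984)), (np.float64(402.8953010709458), np.float64(351.4882079926638)), (np.float64(359.7825980581379), np.float64(351.5627676775847))]
```

View pics/w5.png

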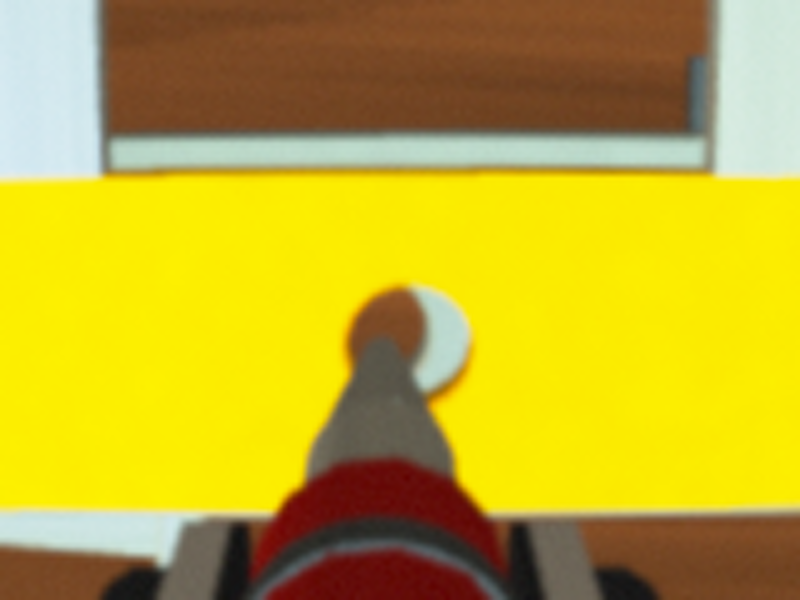

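Emit:
{"name": "servo_tool", "arguments": {
  "turn": [
    [0,-0.006,0],
    [0,0,0],
    [0,0,0],
    [0,0,0],
    [0,0,0]
  ],
  "dp": [
    [0,0,-0.006],
    [0,0,-0.008],
    [0,0,-0.008],
    [0,0,-0.006],
    [0,0,0]
  ],
  "fingers": [0.015,0.015,0.015,0.015,0.015]
}}

```text
clock: 10.52
position: [687.5, 106.4, 223.3]
ee_rot: [-0.026, 1.0, -0.001, -0.001]
contact_force: [-0.3, 0.4, -2.4]
gripper_width: 26.7
```

```bash
python3 - <<'E'
from h import *
to((688.2,103.2,159.5))
E
```

```text
t 10.53 pos [687.5 106.4 223.3] dp [  0.7  -3.2 -63.8] turn [ 0.001 -0.002  0.003] F [-0.3  0.4 -2.4] w 26.7 j6 -1.9
```

Emit:
{"name": "servo_tool", "arguments": {
  "turn": [
    [0,0,0],
    [0,0,0],
    [0,0,0],
    [0,0,0],
    [0,0,0]
  ],
  "dp": [
    [0.0005,-0.001,-0.005],
    [0,-0.001,-0.005],
    [0,-0.001,-0.005],
    [0,0,-0.005],
    [0,0,-0.004]
  ],
  "fingers": [0.015,0.015,0.015,0.015,0.015]
}}

```text
clock: 11.15
position: [689.0, 106.7, 201.2]
ee_rot: [-0.027, 1.0, 0.002, 0.002]
contact_force: [-2.0, 3.5, 0.4]
gripper_width: 26.8
```

```bash
python3 - <<'E'
from h import *
to((688.2,103.2,159.5));print(read_state()["wrist_torque"])
E
```

```text
t 11.15 pos [689.  106.7 201.2] dp [ -0.8  -3.5 -41.7] turn [-0.005  0.004  0.001] F [-2.   3.5  0.4] w 26.8 j6 -1.9
[ 1.32854973  0.71071543 -0.04499122]
```

Emit:
{"name": "servo_tool", "arguments": {
  "turn": [
    [0,0,0],
    [0,0,0],
    [0,0,0],
    [0,0,0],
    [0,0,0]
  ],
  "dp": [
    [-0.001,-0.004,-0.002],
    [0,-0.003,-0.004],
    [0,-0.002,-0.005],
    [0,-0.001,-0.005],
    [0,0,-0.004]
  ],
  "fingers": [0.015,0.015,0.015,0.015,0.015]
}}

```text
clock: 11.78
position: [688.8, 100.9, 184.0]
ee_rot: [-0.028, 1.0, 0.006, 0.005]
contact_force: [-1.5, 5.1, 1.7]
gripper_width: 26.8
```

```bash
python3 - <<'E'
from h import *
to((688.2,103.2,159.5));print(read_state()["wrist_torque"])
E
```

```text
t 11.78 pos [688.8 100.9 184. ] dp [ -0.6   2.3 -24.5] turn [-0.012  0.01  -0.001] F [-1.5  5.1  1.7] w 26.8 j6 -1.88
[ 1.53565941  0.78358927 -0.01090282]
```

Emit:
{"name": "servo_tool", "arguments": {
  "turn": [
    [-0.012,0.01,0],
    [0,0,0],
    [0,0,0],
    [0,0,0],
    [0,0,0]
  ],
  "dp": [
    [-0.001,0.002,-0.002],
    [0,0.0005,-0.004],
    [0,0,-0.004],
    [0,0,-0.004],
    [0,0,-0.002]
  ],
  "fingers": [0.015,0.015,0.015,0.015,0.015]
}}

```text
clock: 12.4
position: [688.2, 102.5, 165.3]
ee_rot: [-0.028, 1.0, -0.001, -0.0]
contact_force: [-0.6, 3.8, 0.1]
gripper_width: 26.9
```

```bash
python3 - <<'E'
from h import *
to((688.2,103.2,159.5));print(read_state()["wrist_torque"])
E
```

```text
t 12.4 pos [688.2 102.5 165.3] dp [ 0.   0.7 -5.8] turn [ 0.001 -0.001 -0.001] F [-0.6  3.8  0.1] w 26.9 j6 -1.9
[ 1.16064005  0.07064638 -0.04637906]
```

Excellent; last 6 mm, then press to contact.

Emit:
{"name": "servo_tool", "arguments": {
  "turn": [
    [0,0,0],
    [0,0,0],
    [0,0,0],
    [0,0,0],
    [0,0,0]
  ],
  "dp": [
    [0,0.0005,-0.003],
    [0,0,-0.003],
    [0,0,-0.002],
    [0,0,-0.002],
    [0,0,-0.001]
  ],
  "fingers": [0.015,0.015,0.015,0.015,0.015]
}}

```text
clock: 13.02
position: [688.0, 102.5, 159.6]
ee_rot: [-0.028, 1.0, -0.001, 0.001]
contact_force: [-1.9, 3.3, 1.5]
gripper_width: 27.1
```

```bash
python3 - <<'E'
from h import *
to((688.2,103.2,159.5));print(read_state()["wrist_torque"])
E
```

```text
t 13.03 pos [688.  102.5 159.6] dp [ 0.2  0.7 -0.1] turn [ 0.003  0.002 -0.002] F [-1.9  3.3  1.5] w 27.1 j6 -1.9
[ 1.00233173  0.48171244 -0.01547673]
```

Emit:
{"name": "servo_tool", "arguments": {
  "turn": [
    [0,0,0],
    [0,0,0],
    [0,0,0],
    [0,0,0],
    [0,0,0]
  ],
  "dp": [
    [0,0.0005,-0.004],
    [0,0,-0.004],
    [0,0,-0.004],
    [0,0,-0.003],
    [0,0,0]
  ],
  "fingers": [0.015,0.015,0.015,0.015,0.015]
}}

```text
clock: 13.65
position: [688.0, 102.6, 159.7]
ee_rot: [-0.03, 1.0, -0.002, 0.005]
contact_force: [0.1, 3.2, -3.1]
gripper_width: 26.7
```

Emit:
{"name": "servo_tool", "arguments": {
  "turn": [
    [0,0,0],
    [0,0,0],
    [0,0,0],
    [0,0,0],
    [0,0,0]
  ],
  "dp": [
    [0,0,0],
    [0,0,0],
    [0,0,0],
    [0,0,0],
    [0,0,0]
  ],
  "fingers": [0.045,0.045,0.055,0.055,0.055]
}}

```text
clock: 14.28
position: [687.9, 99.6, 157.5]
ee_rot: [-0.029, 1.0, -0.005, 0.003]
contact_force: [-0.2, -0.4, -0.3]
gripper_width: 55.0
```

Emit:
{"name": "servo_tool", "arguments": {
  "turn": [
    [0,0,0],
    [0,0,0],
    [0,0,0],
    [0,0,0],
    [0,0,0]
  ],
  "dp": [
    [0,0.002,0.015],
    [0,0,0.03],
    [0,0,0.03],
    [0,0,0.02],
    [0,0,0]
  ],
  "fingers": [0.07,0.085,0.085,0.085,0.085]
}}

```text
clock: 14.9
position: [688.5, 102.0, 260.3]
ee_rot: [-0.029, 1.0, -0.005, 0.006]
contact_force: [0.5, 0.1, -0.0]
gripper_width: 85.0
```

```bash
python3 - <<'E'
from h import *
to((427.5,53,210))
d=cam("wrist");print(np.array(proj(d,(688.4,103.6,200)))*1.5625);save(d,"w6")
E
```

```text
t 14.9 pos [688.5 102.  260.3] dp [-261.   -49.   -50.3] turn [ 0.009  0.012 -0.004] F [ 0.5  0.1 -0. ] w 85.0 j6 -1.9
[397.95876051 330.47333013]
```

View pics/w6.png

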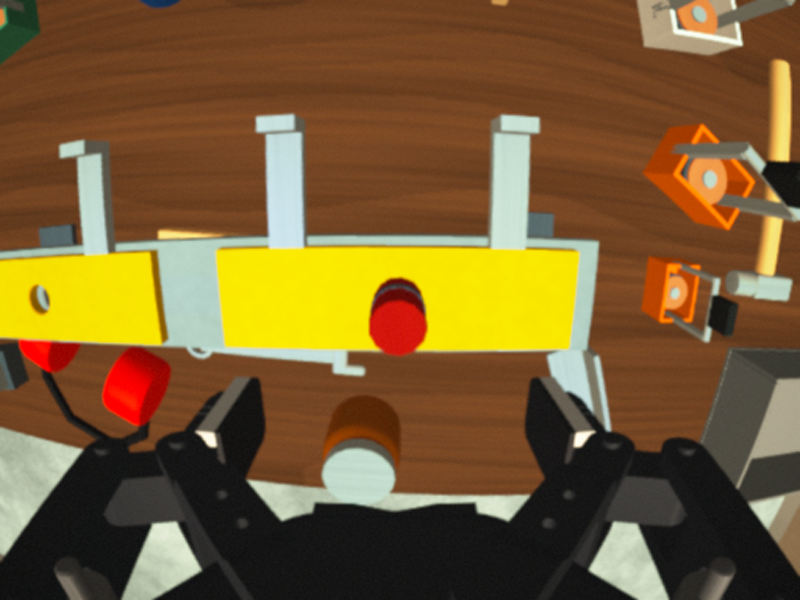

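Emit:
{"name": "servo_tool", "arguments": {
  "turn": [
    [0.005,0.006,-0.004],
    [0.004,0.006,0],
    [0,0,0],
    [0,0,0],
    [0,0,0]
  ],
  "dp": [
    [-0.054,-0.011,0],
    [-0.054,-0.011,-0.01],
    [-0.054,-0.01,-0.01],
    [-0.054,-0.01,-0.01],
    [-0.042,-0.008,-0.01]
  ],
  "fingers": [0.085,0.085,0.085,0.085,0.085]
}}

```text
clock: 15.58
position: [422.0, 50.2, 209.4]
ee_rot: [-0.027, 1.0, -0.001, -0.007]
contact_force: [-0.2, -0.2, 0.2]
gripper_width: 84.8
```

```bash
python3 - <<'E'
from h import *
to((427.5,53,110))
E
```

```text
t 15.57 pos [422.   50.2 209.4] dp [  5.5   2.8 -99.4] turn [ 0.003 -0.014  0.002] F [-0.2 -0.2  0.2] w 84.8 j6 -2.02
```

Emit:
{"name": "servo_tool", "arguments": {
  "turn": [
    [0.003,-0.014,0.002],
    [0,0,0],
    [0,0,0],
    [0,0,0],
    [0,0,0]
  ],
  "dp": [
    [0.005,0.003,-0.01],
    [0,0,-0.03],
    [0,0,-0.03],
    [0,0,-0.025],
    [0,0,0]
  ],
  "fingers": [0.085,0.085,0.085,0.085,0.085]
}}

```text
clock: 16.2
position: [419.7, 50.7, 109.4]
ee_rot: [-0.028, 1.0, -0.001, -0.003]
contact_force: [0.7, -0.6, 0.7]
gripper_width: 84.8
```

```bash
python3 - <<'E'
from h import *
to((427.5,53,110))
E
```

```text
t 16.2 pos [419.7  50.7 109.4] dp [7.8 2.3 0.6] turn [ 0.002 -0.005 -0.001] F [ 0.7 -0.6  0.7] w 84.8 j6 -2.02
```

Emit:
{"name": "servo_tool", "arguments": {
  "turn": [
    [0,-0.005,0],
    [0,0,0],
    [0,0,0],
    [0,0,0],
    [0,0,0]
  ],
  "dp": [
    [0.007,0.002,0.001],
    [0.001,0,0],
    [0,0,0],
    [0,0,0],
    [0,0,0]
  ],
  "fingers": [0.085,0.06,0.015,0.015,0.015]
}}

```text
clock: 16.82
position: [430.1, 53.6, 113.5]
ee_rot: [-0.028, 1.0, 0.0, 0.003]
contact_force: [-1.0, 0.1, 0.3]
gripper_width: 26.9
```

Emit:
{"name": "servo_tool", "arguments": {
  "turn": [
    [0,0,0],
    [0,0,0],
    [0,0,0],
    [0,0,0],
    [0,0,0]
  ],
  "dp": [
    [0,0,0],
    [0,0,0],
    [0,0,0],
    [0,0,0],
    [0,0,0]
  ],
  "fingers": [0.015,0.015,0.015,0.015,0.015]
}}

```text
clock: 17.45
position: [430.1, 53.6, 113.5]
ee_rot: [-0.028, 1.0, 0.0, 0.003]
contact_force: [0.9, 0.4, -0.8]
gripper_width: 26.5
```

```bash
python3 - <<'E'
from h import *
to((427.5,53,280))
E
```

```text
t 17.45 pos [430.1  53.6 113.5] dp [ -2.6  -0.6 166.5] turn [-0.001  0.006 -0.002] F [ 0.9  0.4 -0.8] w 26.5 j6 -2.02
```

Emit:
{"name": "servo_tool", "arguments": {
  "turn": [
    [0,0.006,0],
    [0,0,0],
    [0,0,0],
    [0,0,0],
    [0,0,0]
  ],
  "dp": [
    [0,0,0.03],
    [0,0,0.04],
    [0,0,0.04],
    [0,0,0.04],
    [0,0,0.02]
  ],
  "fingers": [0.015,0.015,0.015,0.015,0.015]
}}

```text
clock: 18.08
position: [424.9, 52.2, 283.2]
ee_rot: [-0.027, 1.0, -0.001, -0.007]
contact_force: [0.7, 0.1, -3.6]
gripper_width: 26.6
```

Emit:
{"name": "servo_tool", "arguments": {
  "turn": [
    [0,0,0],
    [0,0,0],
    [0,0,0],
    [0,0,0],
    [0,0,0]
  ],
  "dp": [
    [0.053,-0.04,0],
    [0.053,-0.04,0],
    [0.053,-0.04,0],
    [0.053,-0.04,0],
    [0.043,-0.035,0]
  ],
  "fingers": [0.015,0.015,0.015,0.015,0.015]
}}

```text
clock: 18.7
position: [670.4, -134.6, 281.5]
ee_rot: [-0.032, 0.999, 0.002, -0.007]
contact_force: [0.1, 1.0, -1.6]
gripper_width: 27.1
```

```bash
python3 - <<'E'
from h import *
to((702,-149,260))
E
```

```text
t 18.7 pos [ 670.4 -134.6  281.5] dp [ 31.6 -14.4 -21.5] turn [-0.004 -0.015 -0.008] F [ 0.1  1.  -1.6] w 27.1 j6 -1.54
```

Emit:
{"name": "servo_tool", "arguments": {
  "turn": [
    [-0.004,-0.015,-0.008],
    [0,0,0],
    [0,0,0],
    [0,0,0],
    [0,0,0]
  ],
  "dp": [
    [0.03,-0.014,-0.003],
    [0,0,-0.015],
    [0,0,0],
    [0,0,0],
    [0,0,0]
  ],
  "fingers": [0.015,0.015,0.015,0.015,0.015]
}}

```text
clock: 19.32
position: [700.0, -150.0, 255.0]
ee_rot: [-0.026, 1.0, 0.002, -0.006]
contact_force: [0.3, 0.5, -2.3]
gripper_width: 26.7
```

```bash
python3 - <<'E'
from h import *
to((702,-149,163.5))
s=read_state();z=s["position"][2]+11.5-110
d=cam("wrist");q=proj(d,(702.5,-152.3,150));b=proj(d,(702.1,-145,140));t=proj(d,(*s["position"][:2],z))
u,v=[int(x) for x in q];box=(u-80,v-70,160,120);save(d,"w7",box)
print(z,[((a-box[0])*5,(c-box[1])*5) for a,c in (t,q,b)])
E
```

```text
t 19.32 pos [ 700. -150.  255.] dp [  2.    1.  -91.5] turn [-0.003 -0.012  0.003] F [ 0.3  0.5 -2.3] w 26.7 j6 -1.53
156.47769051270734 [(np.float64(416.806463979386), np.float64(351.07598621424756)), (np.float64(403.1007513361601), np.float64(354.4313990353089)), (np.float64(444.00228538657217), np.float64(339.2809009827754))]
```

View pics/w7.png

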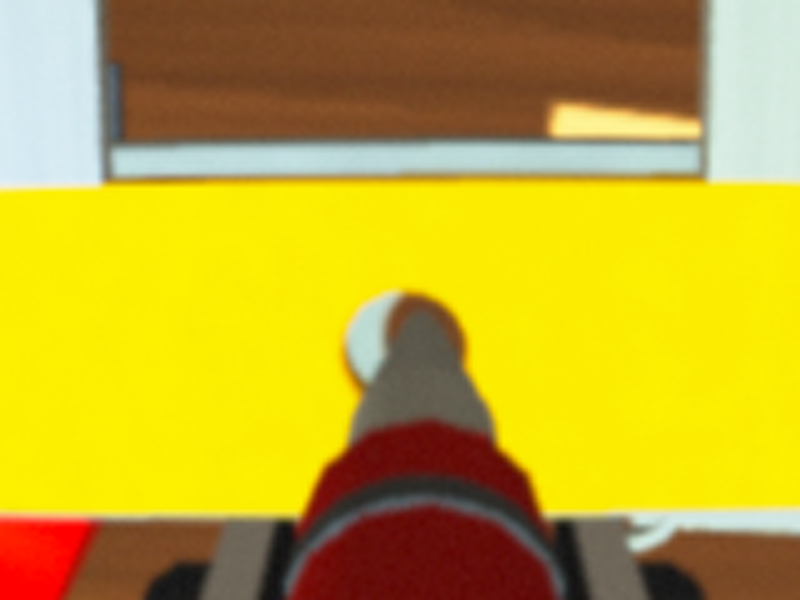

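Emit:
{"name": "servo_tool", "arguments": {
  "turn": [
    [-0.003,-0.012,0.003],
    [0,0,0],
    [0,0,0],
    [0,0,0],
    [0,0,0]
  ],
  "dp": [
    [0.006,0.002,0.001],
    [0,0,0],
    [0,0,0],
    [0,0,0],
    [0,0,0]
  ],
  "fingers": [0.015,0.015,0.015,0.015,0.015]
}}

```text
clock: 20.0
position: [706.5, -147.2, 258.8]
ee_rot: [-0.028, 1.0, -0.0, 0.002]
contact_force: [-0.3, -0.0, -2.7]
gripper_width: 26.8
```

```bash
python3 - <<'E'
from h import *
to((706.3,-145.3,163.5))
s=read_state();z=s["position"][2]+11.5-110
d=cam("wrist");q=proj(d,(702.5,-152.3,150));t=proj(d,(s["position"][0]-5.2,s["position"][1]+.5,z));t2=proj(d,(s["position"][0]-5.2,s["position"][1]+.5,150))
u,v=[int(x) for x in q];box=(u-40,v-35,80,60);save(d,"w8",box)
print(z,[((a-box[0])*10,(c-box[1])*10) for a,c in (t,t2,q)])
E
```

```text
t 20.0 pos [ 706.5 -147.2  258.8] dp [ -0.2   1.9 -95.3] turn [ 0.     0.005 -0.001] F [-0.3 -0.  -2.7] w 26.8 j6 -1.53
160.29345449120217 [(np.float64(467.8901070782979), np.float64(374.30069337732505)), (np.float64(467.72225145347477), np.float64(343.7642566370735)), (np.float64(402.97999280381674), np.float64(353.30932046286165))]
```

View pics/w8.png

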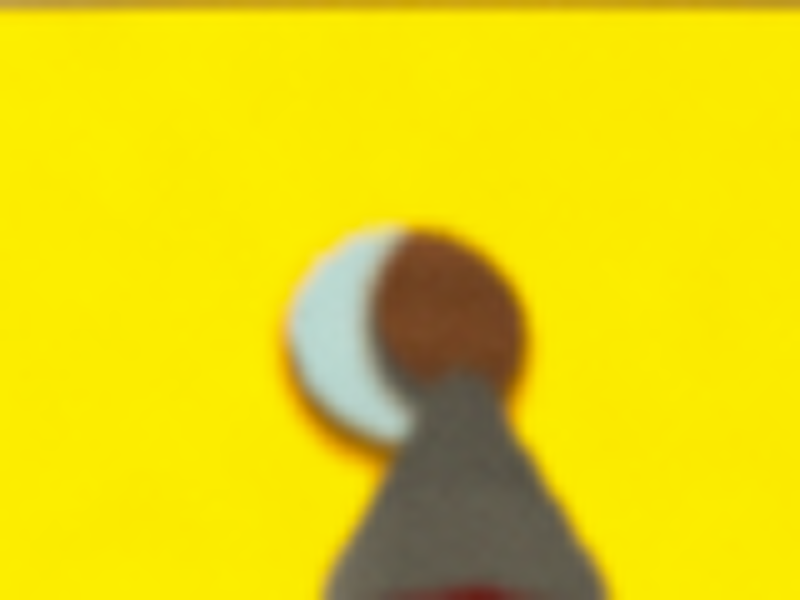

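Emit:
{"name": "servo_tool", "arguments": {
  "turn": [
    [0,0.004,0],
    [0,0,0],
    [0,0,0],
    [0,0,0],
    [0,0,0]
  ],
  "dp": [
    [-0.002,-0.001,-0.004],
    [0,0,-0.008],
    [0,0,-0.008],
    [0,0,-0.006],
    [0,0,0]
  ],
  "fingers": [0.015,0.015,0.015,0.015,0.015]
}}

```text
clock: 20.68
position: [703.8, -148.4, 229.5]
ee_rot: [-0.028, 1.0, 0.0, -0.001]
contact_force: [0.7, -0.3, -2.5]
gripper_width: 26.8
```

```bash
python3 - <<'E'
from h import *
to((704.8,-145.2,163.5));print(read_state()["wrist_torque"])
E
```

```text
t 20.68 pos [ 703.8 -148.4  229.5] dp [  1.    3.2 -66. ] turn [-0.    -0.002 -0.001] F [ 0.7 -0.3 -2.5] w 26.8 j6 -1.53
[ 0.0158016   0.03799013 -0.01851237]
```

Emit:
{"name": "servo_tool", "arguments": {
  "turn": [
    [0,0,0],
    [0,0,0],
    [0,0,0],
    [0,0,0],
    [0,0,0]
  ],
  "dp": [
    [0.0005,0.001,-0.005],
    [0,0.001,-0.005],
    [0,0.001,-0.005],
    [0,0.0005,-0.005],
    [0,0,-0.004]
  ],
  "fingers": [0.015,0.015,0.015,0.015,0.015]
}}

```text
clock: 21.3
position: [705.5, -148.3, 208.5]
ee_rot: [-0.028, 1.0, -0.003, 0.002]
contact_force: [-0.4, -2.8, 0.4]
gripper_width: 26.8
```

```bash
python3 - <<'E'
from h import *
to((704.8,-145.2,163.5));print(read_state()["wrist_torque"])
E
```

```text
t 21.3 pos [ 705.5 -148.3  208.5] dp [ -0.7   3.1 -45. ] turn [ 0.007  0.004 -0.001] F [-0.4 -2.8  0.4] w 26.8 j6 -1.54
[-1.12570674  0.23283897  0.06094462]
```

Emit:
{"name": "servo_tool", "arguments": {
  "turn": [
    [0.007,0.004,0],
    [0,0,0],
    [0,0,0],
    [0,0,0],
    [0,0,0]
  ],
  "dp": [
    [-0.0005,0.003,-0.002],
    [0,0.0025,-0.004],
    [0,0.001,-0.005],
    [0,0.0005,-0.005],
    [0,0,-0.004]
  ],
  "fingers": [0.015,0.015,0.015,0.015,0.015]
}}

```text
clock: 21.92
position: [704.9, -142.8, 188.9]
ee_rot: [-0.028, 1.0, -0.001, 0.0]
contact_force: [-0.3, -5.7, 3.1]
gripper_width: 26.5
```

```bash
python3 - <<'E'
from h import *
to((704.8,-145.2,163.5));print(read_state()["wrist_torque"])
E
```

```text
t 21.93 pos [ 704.9 -142.8  188.9] dp [ -0.1  -2.4 -25.4] turn [ 0.003  0.    -0.   ] F [-0.3 -5.7  3.1] w 26.5 j6 -1.54
[-1.78452924e+00  3.38501068e-01 -5.21931219e-04]
```

Emit:
{"name": "servo_tool", "arguments": {
  "turn": [
    [0.003,0,0],
    [0,0,0],
    [0,0,0],
    [0,0,0],
    [0,0,0]
  ],
  "dp": [
    [0,-0.0015,-0.003],
    [0,0,-0.005],
    [0,0,-0.005],
    [0,0,-0.004],
    [0,0,-0.002]
  ],
  "fingers": [0.015,0.015,0.015,0.015,0.015]
}}

```text
clock: 22.55
position: [704.7, -144.2, 167.2]
ee_rot: [-0.028, 1.0, 0.001, -0.0]
contact_force: [0.2, -4.4, 1.4]
gripper_width: 26.7
```

```bash
python3 - <<'E'
from h import *
to((704.8,-145.2,163.5));print(read_state()["wrist_torque"])
E
```

```text
t 22.55 pos [ 704.7 -144.2  167.2] dp [ 0.1 -1.  -3.7] turn [-0.001 -0.001 -0.   ] F [ 0.2 -4.4  1.4] w 26.7 j6 -1.54
[-1.38732649  0.06181455 -0.02667374]
```

Emit:
{"name": "servo_tool", "arguments": {
  "turn": [
    [0,0,0],
    [0,0,0],
    [0,0,0],
    [0,0,0],
    [0,0,0]
  ],
  "dp": [
    [0,-0.0005,-0.003],
    [0,0,-0.003],
    [0,0,-0.003],
    [0,0,-0.003],
    [0,0,-0.003]
  ],
  "fingers": [0.015,0.015,0.015,0.015,0.015]
}}

```text
clock: 23.18
position: [704.7, -144.3, 163.5]
ee_rot: [-0.029, 1.0, -0.001, 0.002]
contact_force: [-3.2, -3.9, 8.9]
gripper_width: 26.5
```

Emit:
{"name": "servo_tool", "arguments": {
  "turn": [
    [0,0,0],
    [0,0,0],
    [0,0,0],
    [0,0,0],
    [0,0,0]
  ],
  "dp": [
    [0,0,-0.004],
    [0,0,-0.004],
    [0,0,-0.003],
    [0,0,0],
    [0,0,0]
  ],
  "fingers": [0.015,0.015,0.015,0.015,0.015]
}}

```text
clock: 23.8
position: [704.5, -144.1, 163.7]
ee_rot: [-0.03, 1.0, -0.002, 0.005]
contact_force: [-0.4, -4.0, 0.7]
gripper_width: 26.5
```

```bash
python3 - <<'E'
from h import *
to((704.8,-145.2,163.5));print(read_state()["wrist_torque"])
E
```

```text
t 23.8 pos [ 704.5 -144.1  163.7] dp [ 0.3 -1.1 -0.2] turn [ 0.004  0.011 -0.005] F [-0.4 -4.   0.7] w 26.5 j6 -1.54
[-1.33074216  0.17704028 -0.01280958]
```

Home at the expected height. Release and rise, then measure the caddies.

Emit:
{"name": "servo_tool", "arguments": {
  "turn": [
    [0,0,0],
    [0,0,0],
    [0,0,0],
    [0,0,0],
    [0,0,0]
  ],
  "dp": [
    [0,0,0],
    [0,0,0],
    [0,0,0],
    [0,0,0.02],
    [0,0,0.03]
  ],
  "fingers": [0.045,0.05,0.06,0.06,0.07]
}}

```text
clock: 24.42
position: [703.6, -139.6, 208.8]
ee_rot: [-0.031, 1.0, 0.001, 0.002]
contact_force: [-0.0, -0.6, 0.6]
gripper_width: 70.0
```

Emit:
{"name": "servo_tool", "arguments": {
  "turn": [
    [0,0,0],
    [0,0,0],
    [0,0,0],
    [0,0,0],
    [0,0,0]
  ],
  "dp": [
    [-0.02,0,0.04],
    [-0.05,-0.01,0.04],
    [-0.05,-0.01,0],
    [-0.05,-0.02,0],
    [0,0,0]
  ],
  "fingers": [0.085,0.085,0.085,0.085,0.085]
}}

```text
clock: 25.05
position: [531.9, -177.8, 292.0]
ee_rot: [-0.032, 0.999, 0.002, 0.005]
contact_force: [-0.1, 0.3, 0.4]
gripper_width: 84.9
```

```bash
python3 - <<'E'
from h import *
to((430,-330,280))
D={n:cam(n) for n in ["scene","top","wrist"]}
for n in ["scene","top"]: 
    im=D[n]["img"]
    # dark blobs (grip blocks)
    hsv=cv2.cvtColor(im,cv2.COLOR_RGB2HSV);m=cv2.inRange(im,(0,0,0),(48,48,48))
    N,l,st,ce=cv2.connectedComponentsWithStats(m)
    for i in range(1,N):
        if 12<st[i,4]<500: print(n,st[i],np.round(ce[i],1),atz(D[n],*ce[i],154)[:2])
a=cv2.resize(D["top"]["img"][125:275,150:420,::-1],(800,444),interpolation=cv2.INTER_CUBIC);cv2.imwrite("pics/t2.png",a)
for q in ["caddy2_grip","caddy3_grip","caddy4_grip"]:
  for n in ["scene","top"]:
    for r in regions_of(q,n)[:2]: print(q,n,round(r["score"],2),np.round(r["box"]))
E
```

```text
t 25.05 pos [ 531.9 -177.8  292. ] dp [-101.9 -152.2  -12. ] turn [-0.004  0.01  -0.009] F [-0.1  0.3  0.4] w 84.9 j6 -1.47
scene [136  68   9   6  14] [140.1  70.6] [-42.3  -2.5]
scene [359  96  23  21 277] [369.6 105.6] [508.6 516.3]
scene [308 103  12  15 120] [313.2 110. ] [433.  357.1]
scene [344 131  16  12 157] [351.8 136.5] [586.4 375.5]
scene [369 169   9  11  64] [372.5 173.8] [725.3 324.1]
scene [ 74 200  19  20 236] [ 82.9 209.7] [ 438.4 -345.8]
top [319 110  34  14  58] [334.3 114.7] [ 869.5 -187.5]
top [353 120   4  17  21] [354.8 128.4] [ 821.  -254.7]
top [ 48 196  16   8  66] [ 55.5 199.2] [603.9 760.6]
top [165 199   9   6  20] [168.8 201.4] [588.3 375.5]
top [499 200  13   4  41] [505.2 201.9] [ 563. -739.]
top [381 238  12   7  40] [386.6 241. ] [ 442.4 -345. ]
top [100 242  10  21 111] [104.6 251.8] [424.1 592.1]
top [ 93 244  11  21 101] [ 97.4 254.2] [416.7 616.5]
top [169 246  11   3  15] [174.4 247.2] [435.1 357.7]
caddy2_grip scene 0.61 [ 71. 200.  49.  61.]
caddy2_grip scene 0.42 [150. 165.  34.  51.]
caddy2_grip top 0.69 [363. 230.  34.  22.]
caddy2_grip top 0.35 [213. 151. 146.  50.]
caddy3_grip scene 0.88 [332. 129.  33.  53.]
caddy3_grip scene 0.8 [353. 172.  27.  37.]
caddy3_grip top 0.91 [163. 193.  26.  21.]
caddy3_grip top 0.7 [363. 226.  31.  26.]
caddy4_grip scene 0.76 [295. 104.  29.  54.]
caddy4_grip scene 0.54 [155. 163. 188. 163.]
caddy4_grip top 0.81 [165. 238.  27.  17.]
caddy4_grip top 0.58 [293. 154.  62.  40.]
```

View pics/t2.png

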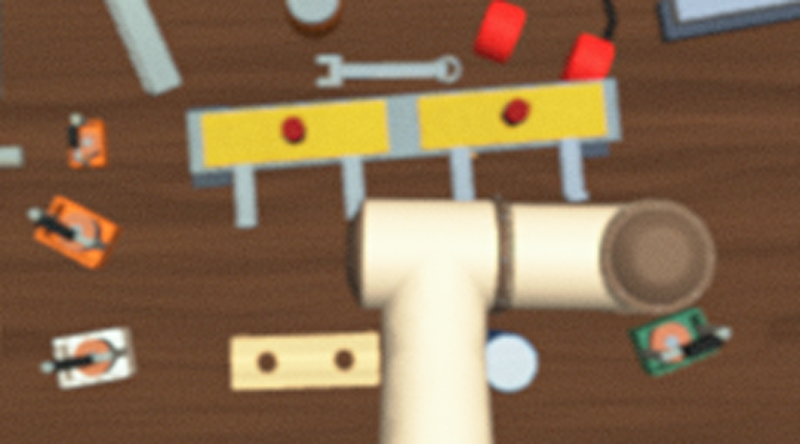

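Emit:
{"name": "servo_tool", "arguments": {
  "turn": [
    [0,0,0.17],
    [0,0,0.17],
    [0,0,0.17],
    [0,0,0.17],
    [0,0,0.17]
  ],
  "dp": [
    [-0.009,-0.017,0],
    [-0.009,-0.017,0],
    [-0.009,-0.017,0],
    [-0.009,-0.017,0],
    [-0.009,-0.017,0]
  ],
  "fingers": [0.085,0.085,0.085,0.085,0.085]
}}

```text
clock: 26.12
position: [491.7, -262.6, 287.6]
ee_rot: [-0.457, 0.89, 0.003, 0.001]
contact_force: [0.6, 0.2, -0.4]
gripper_width: 85.2
```

Emit:
{"name": "servo_tool", "arguments": {
  "turn": [
    [0,0,0.17],
    [0,0,0.17],
    [0,0,0.17],
    [0,0,0.17],
    [0,0,0.17]
  ],
  "dp": [
    [-0.009,-0.016,0],
    [-0.009,-0.016,0],
    [-0.009,-0.016,0],
    [-0.009,-0.016,0],
    [-0.009,-0.015,0]
  ],
  "fingers": [0.085,0.085,0.085,0.085,0.085]
}}

```text
clock: 26.75
position: [447.2, -344.1, 285.8]
ee_rot: [0.792, -0.61, -0.005, 0.001]
contact_force: [-0.5, -0.1, 0.1]
gripper_width: 84.7
```

```bash
python3 - <<'E'
from h import *
to((440.5,-345.5,290),191)
d=cam("wrist");print(np.array(proj(d,(440.5,-345.5,174)))*1.5625);save(d,"w9")
E
```

```text
t 26.75 pos [ 447.2 -344.1  285.8] dp [-6.7 -1.4  4.2] turn [-0.004 -0.008 -0.066] F [-0.5 -0.1  0.1] w 84.7 j6 0.63
[403.30166611 299.18686399]
```

View pics/w9.png

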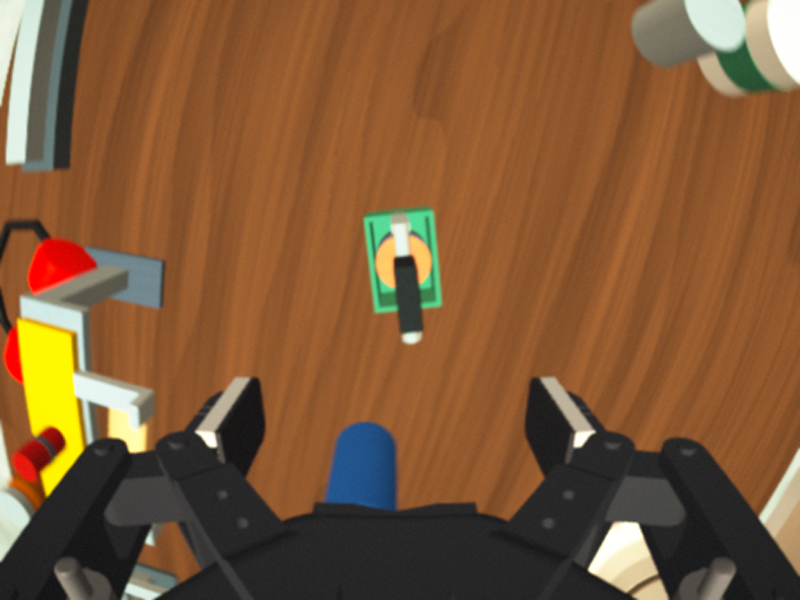

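```bash
cat >> h.py <<'E'
def line(d,pts,z,k=1.5625):
    P=[atz(d,a/k,b/k,z) for a,b in pts];v=P[1]-P[0];print(P[0],P[1],"yaw",np.degrees(np.arctan2(v[1],v[0])),"len",np.linalg.norm(v),"mid",(P[0]+P[1])/2)
def block(d,p,r=45):
    """black block top near p by threshold: returns world rect at z=174"""
    u,v=[int(x) for x in proj(d,p)];x0,y0=max(u-r,0),max(v-r,0);im=d["img"][y0:v+r,x0:u+r]
    m=(im.max(2)<60).astype(np.uint8);N,l,st,ce=cv2.connectedComponentsWithStats(m)
    i=1+np.argmin([np.hypot(*(c-[u-x0,v-y0]))-(100 if s_[4]>60 else 0) for c,s_ in zip(ce[1:],st[1:])])
    c,_=cv2.findContours((l==i).astype(np.uint8),cv2.RETR_EXTERNAL,cv2.CHAIN_APPROX_NONE)
    P=np.array([atz(d,q[0][0]+x0,q[0][1]+y0,p[2])[:2] for q in c[0]],np.float32)
    print("blob",st[i],"rect",cv2.minAreaRect(P))
E
python3 - <<'E'
from h import *
d=cam("wrist");to((440,-345,290),194)
line(d,[(403,260),(411,330)],174)
line(d,[(365,215),(377,312)],55);line(d,[(433,210),(440,303)],55)
block(d,(440.5,-345.5,174))
E
```

```text
t 26.85 pos [ 446.8 -344.5  285.7] dp [-6.8 -0.5  4.3] turn [-0.004 -0.009 -0.006] F [0.2 0.3 0.3] w 85.4 j6 0.62
[ 445.6 -368.6  174. ] [ 430.3 -330.   174. ] yaw 111.62204045846447 len 41.52168108350145 mid [ 437.95 -349.3   174.  ]
[ 475.9 -376.1   55. ] [ 446.3 -299.9   55. ] yaw 111.22873107968651 len 81.74717120488026 mid [ 461.1 -338.    55. ]
[ 424.2 -394.2   55. ] [ 397.1 -321.    55. ] yaw 110.31548855443296 len 78.05542902322681 mid [ 410.65 -357.6    55.  ]
blob [ 40  19  17  48 590] rect ((439.48760986328125, -348.4237976074219), (11.89179515838623, 42.89737319946289), 20.422346115112305)
```

Emit:
{"name": "servo_tool", "arguments": {
  "turn": [
    [-0.004,-0.009,0.06],
    [0,0,0.06],
    [0,0,0],
    [0,0,0],
    [0,0,0]
  ],
  "dp": [
    [-0.008,-0.003,0],
    [0,0,0],
    [0,0,-0.04],
    [0,0,-0.03],
    [0,0,0]
  ],
  "fingers": [0.085,0.085,0.085,0.085,0.085]
}}

```text
clock: 27.48
position: [441.3, -346.3, 214.0]
ee_rot: [0.823, -0.568, 0.001, -0.0]
contact_force: [0.1, -1.0, -0.5]
gripper_width: 85.0
```

```bash
python3 - <<'E'
from h import *
to((438.5,-348,148),201)
d=cam("wrist");block(d,(438.5,-348,174))
E
```

```text
t 27.48 pos [ 441.3 -346.3  214. ] dp [ -2.8  -1.7 -66. ] turn [0.001 0.002 0.003] F [ 0.1 -1.  -0.5] w 85.0 j6 0.74
blob [ 36   9  17  13 210] rect ((446.6117858886719, -366.80120849609375), (10.31279182434082, 7.961441516876221), 20.674468994140625)
```

Emit:
{"name": "servo_tool", "arguments": {
  "turn": [
    [0,0,0],
    [0,0,0],
    [0,0,0],
    [0,0,0],
    [0,0,0]
  ],
  "dp": [
    [-0.003,-0.002,-0.01],
    [0,0,-0.025],
    [0,0,-0.025],
    [0,0,-0.004],
    [0,0,0]
  ],
  "fingers": [0.085,0.085,0.085,0.085,0.085]
}}

```text
clock: 28.15
position: [442.6, -350.8, 155.5]
ee_rot: [0.823, -0.568, 0.009, -0.001]
contact_force: [0.5, 0.1, -0.5]
gripper_width: 84.8
```

```bash
python3 - <<'E'
from h import *
to((438.5,-348,148),201)
E
```

```text
t 28.15 pos [ 442.6 -350.8  155.5] dp [-4.1  2.8 -7.5] turn [0.008 0.015 0.004] F [ 0.5  0.1 -0.5] w 84.8 j6 0.74
```

Emit:
{"name": "servo_tool", "arguments": {
  "turn": [
    [0.008,0.015,0.004],
    [0,0,0],
    [0,0,0],
    [0,0,0],
    [0,0,0]
  ],
  "dp": [
    [-0.004,0.003,-0.0075],
    [0,0,0],
    [0,0,0],
    [0,0,0],
    [0,0,0]
  ],
  "fingers": [0.085,0.06,0.03,0.004,0.004]
}}

```text
clock: 28.78
position: [440.0, -348.4, 150.6]
ee_rot: [0.824, -0.566, 0.003, -0.0]
contact_force: [0.8, 0.5, 0.4]
gripper_width: 12.8
```

Emit:
{"name": "servo_tool", "arguments": {
  "turn": [
    [0,0,0],
    [0,0,0],
    [0,0,0],
    [0,0,0],
    [0,0,0]
  ],
  "dp": [
    [0,0,0],
    [0,0,0],
    [0,0,0],
    [0,0,0],
    [0,0,0]
  ],
  "fingers": [0.004,0.004,0.004,0.004,0.004]
}}

```text
clock: 29.4
position: [440.2, -348.5, 150.6]
ee_rot: [0.824, -0.566, 0.003, -0.0]
contact_force: [0.8, 0.0, -1.2]
gripper_width: 13.1
```

```bash
python3 - <<'E'
from h import *
to((438.5,-348,148),201)
E
```

```text
t 29.4 pos [ 440.2 -348.5  150.6] dp [-1.7  0.5 -2.6] turn [ 0.003  0.005 -0.001] F [ 0.8  0.  -1.2] w 13.1 j6 0.75
```

Emit:
{"name": "servo_tool", "arguments": {
  "turn": [
    [0,0,0],
    [0,0,0],
    [0,0,-0.1],
    [0,0,-0.1],
    [0,0,-0.1]
  ],
  "dp": [
    [0,0,0.02],
    [0,0,0.03],
    [0.02,0.03,0.012],
    [0.03,0.04,0],
    [0.03,0.04,0]
  ],
  "fingers": [0.004,0.004,0.004,0.004,0.004]
}}

```text
clock: 30.02
position: [516.1, -235.6, 209.2]
ee_rot: [0.724, -0.69, -0.004, -0.001]
contact_force: [0.9, -0.5, -3.1]
gripper_width: 12.8
```

```bash
python3 - <<'E'
from h import *
to((535,-216,212),183.15)
D=cam("scene");T=cam("top");W=cam("wrist")
for p in [(642.5,-210.3),(635.7,-86.5),(628.8,37.7),(622,161.5)]:
    for d in (D,T,W):
        u,v=[int(round(x)) for x in proj(d,(*p,150))]
        if 0<=u<512 and 0<=v<384: cv2.circle(d["img"],(u,v),1,(255,0,255),-1)
a=cv2.resize(D["img"][130:310,100:350,::-1],(500,360));b=cv2.resize(T["img"][140:220,200:380,::-1],(500,222));cv2.imwrite("pics/h1.png",np.vstack([a,b]))
E
```

```text
t 30.02 pos [ 516.1 -235.6  209.2] dp [18.9 19.6  2.8] turn [-0.006 -0.004  0.006] F [ 0.9 -0.5 -3.1] w 12.8 j6 0.2
```

View pics/h1.png

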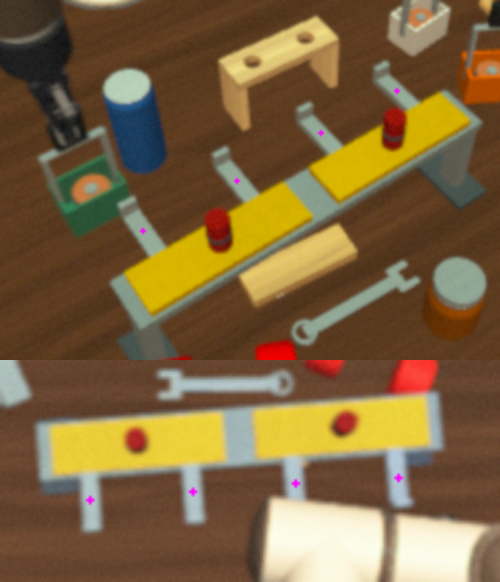

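Emit:
{"name": "servo_tool", "arguments": {
  "turn": [
    [-0.006,-0.004,0.006],
    [0,0,0],
    [0,0,0],
    [0,0,0],
    [0,0,0]
  ],
  "dp": [
    [0.015,0.02,0.003],
    [0.02,0.001,0],
    [0.02,0.001,0],
    [0.01,0.001,0],
    [0,0,0]
  ],
  "fingers": [0.004,0.004,0.004,0.004,0.004]
}}

```text
clock: 30.8
position: [577.4, -212.9, 207.4]
ee_rot: [0.728, -0.686, -0.006, 0.003]
contact_force: [-0.6, -0.1, -2.8]
gripper_width: 12.6
```

```bash
python3 - <<'E'
from h import *
to((642.5,-210.3,212),183.15)
E
```

```text
t 30.8 pos [ 577.4 -212.9  207.4] dp [65.1  2.6  4.6] turn [-0.004 -0.013 -0.005] F [-0.6 -0.1 -2.8] w 12.6 j6 0.15
```

Emit:
{"name": "servo_tool", "arguments": {
  "turn": [
    [-0.004,-0.013,-0.005],
    [0,0,0],
    [0,0,0],
    [0,0,0],
    [0,0,0]
  ],
  "dp": [
    [0.01,0.002,0.006],
    [0.02,0.001,0.001],
    [0.02,0,0.001],
    [0.013,0,0],
    [0,0,0]
  ],
  "fingers": [0.004,0.004,0.004,0.004,0.004]
}}

```text
clock: 31.42
position: [640.5, -210.6, 217.3]
ee_rot: [0.725, -0.688, 0.001, -0.0]
contact_force: [-0.1, -0.3, -2.8]
gripper_width: 13.0
```

```bash
python3 - <<'E'
from h import *
to((642.5,-210.3,175.6),183.15)
E
```

```text
t 31.43 pos [ 640.5 -210.6  217.3] dp [  2.    0.3 -41.7] turn [0.001 0.001 0.003] F [-0.1 -0.3 -2.8] w 13.0 j6 0.13
```

Emit:
{"name": "servo_tool", "arguments": {
  "turn": [
    [0,0,0],
    [0,0,0],
    [0,0,0],
    [0,0,0],
    [0,0,0]
  ],
  "dp": [
    [0.001,0,-0.012],
    [0,0,-0.012],
    [0,0,-0.008],
    [0,0,-0.004],
    [0,0,0]
  ],
  "fingers": [0.004,0.004,0.004,0.004,0.004]
}}

```text
clock: 32.05
position: [638.9, -210.6, 177.8]
ee_rot: [0.725, -0.689, -0.001, 0.001]
contact_force: [0.1, -0.6, -2.7]
gripper_width: 13.0
```

```bash
python3 - <<'E'
from h import *
to((642.5,-210.3,175.6),183.15)
E
```

```text
t 32.05 pos [ 638.9 -210.6  177.8] dp [ 3.6  0.3 -2.2] turn [-0.    -0.003  0.004] F [ 0.1 -0.6 -2.7] w 13.0 j6 0.13
```

Almost down; settle on the arm and release slightly.

Emit:
{"name": "servo_tool", "arguments": {
  "turn": [
    [0,0,0],
    [0,0,0],
    [0,0,0],
    [0,0,0],
    [0,0,0]
  ],
  "dp": [
    [0.003,0,-0.002],
    [0,0,-0.002],
    [0,0,-0.001],
    [0,0,0],
    [0,0,0]
  ],
  "fingers": [0.004,0.004,0.004,0.004,0.004]
}}

```text
clock: 32.67
position: [642.9, -210.7, 175.5]
ee_rot: [0.725, -0.688, 0.001, -0.0]
contact_force: [-0.4, 1.0, -2.5]
gripper_width: 12.9
```

Emit:
{"name": "servo_tool", "arguments": {
  "turn": [
    [0,0,0],
    [0,0,0],
    [0,0,0],
    [0,0,0],
    [0,0,0]
  ],
  "dp": [
    [0,0,0],
    [0,0,0],
    [0,0,0],
    [0,0,0],
    [0,0,0]
  ],
  "fingers": [0.025,0.025,0.03,0.03,0.03]
}}

```text
clock: 33.3
position: [644.5, -211.4, 177.2]
ee_rot: [0.725, -0.688, 0.003, -0.001]
contact_force: [0.5, 0.3, -0.5]
gripper_width: 30.0
```

Emit:
{"name": "servo_tool", "arguments": {
  "turn": [
    [0,0,0],
    [0,0,0],
    [0,0,0],
    [0,0,0],
    [0,0,0]
  ],
  "dp": [
    [-0.001,0,0.015],
    [0,0,0.025],
    [0,0,0.03],
    [0,0,0.03],
    [0,0,0.02]
  ],
  "fingers": [0.03,0.03,0.04,0.085,0.085]
}}

```text
clock: 33.92
position: [642.5, -211.7, 303.8]
ee_rot: [0.726, -0.688, 0.003, -0.001]
contact_force: [-0.8, -0.2, -0.6]
gripper_width: 74.6
```

```bash
python3 - <<'E'
from h import *
to((434,357.5,290),183)
D=cam("scene");T=cam("top")
for n,d in (("scene",D),("top",T)):
    m=(d["img"].max(2)<48).astype(np.uint8);N,l,st,ce=cv2.connectedComponentsWithStats(m)
    for i in range(1,N):
        if 12<st[i,4]<300: print(n,st[i],np.round(ce[i],1),atz(d,*ce[i],154)[:2],atz(d,*ce[i],179)[:2])
save(D,"s2",(90,90,300,225))
E
```

```text
t 33.92 pos [ 642.5 -211.7  303.8] dp [-208.5  569.2  -13.8] turn [ 0.004  0.005 -0.   ] F [-0.8 -0.2 -0.6] w 74.6 j6 0.13
scene [359  97  23  20 277] [369.5 105.6] [508.6 516.2] [530.  488.6]
scene [308 103  12  15 120] [313.2 110. ] [433.  357.1] [456.9 334.7]
scene [344 131  16  12 157] [351.7 136.5] [586.2 375.5] [605.1 352.6]
scene [369 169   9  11  64] [372.5 173.8] [725.1 324.1] [739.4 302.9]
scene [161 228  19  20 235] [170.6 237.5] [ 624.9 -203.1] [ 642.5 -207. ]
top [319 110  17  14  32] [325.3 115.9] [ 866.1 -157.1] [ 859.7 -153.4]
top [337 110  20  28  57] [349.5 120.5] [ 848.4 -237.8] [ 842.4 -232.7]
top [338 180  11   2  21] [343.2 180.5] [ 645.6 -209.9] [ 643.3 -205.2]
top [354 180  13  19  86] [358.2 187. ] [ 623.  -258.7] [ 621.1 -253.2]
top [ 48 196  16   8  68] [ 55.5 199.1] [604.2 760.5] [602.6 747.8]
top [164 199  10   6  21] [168.2 201.1] [589.4 377.6] [588.  371.7]
top [499 200  13   4  41] [505.5 201.9] [ 563.  -739.9] [ 562.2 -725.7]
top [ 93 242  18  23 220] [101.3 253.1] [420.3 603.4] [421.9 593.5]
top [169 246  11   3  15] [174.4 247.2] [435.1 357.7] [436.5 352.3]
```

View pics/s2.png

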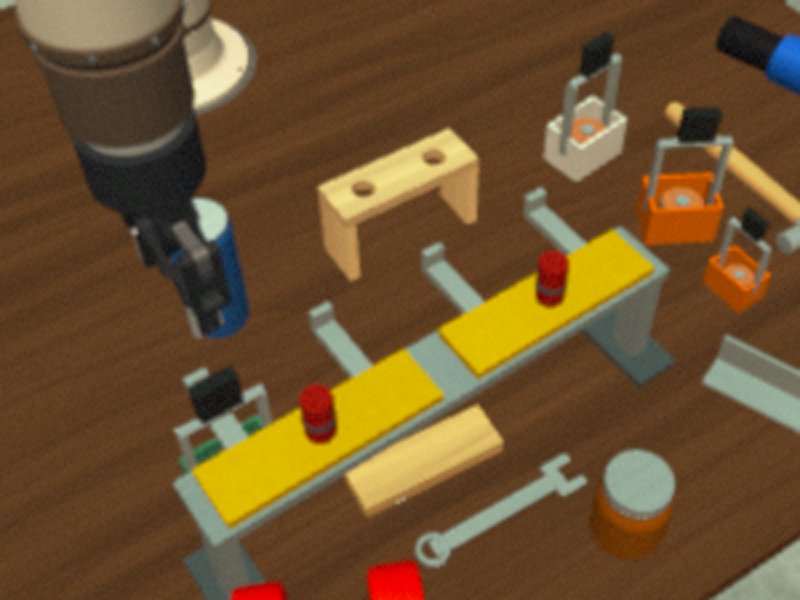

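Emit:
{"name": "servo_tool", "arguments": {
  "turn": [
    [0,0,0.03],
    [0,0,0.03],
    [0,0,0.03],
    [0,0,0.03],
    [0,0,0]
  ],
  "dp": [
    [-0.02,0.055,0],
    [-0.02,0.055,0],
    [-0.02,0.055,0],
    [-0.02,0.055,0],
    [-0.02,0.055,0]
  ],
  "fingers": [0.085,0.085,0.085,0.085,0.085]
}}

```text
clock: 34.65
position: [538.9, 66.6, 300.7]
ee_rot: [0.764, -0.645, 0.003, -0.0]
contact_force: [1.1, 0.6, 0.4]
gripper_width: 85.3
```

Emit:
{"name": "servo_tool", "arguments": {
  "turn": [
    [0,0,0],
    [0,0,0],
    [0,0,0],
    [0,0,0],
    [0,0,0]
  ],
  "dp": [
    [-0.02,0.055,0],
    [-0.02,0.055,0],
    [-0.02,0.055,0],
    [-0.02,0.055,0],
    [-0.02,0.055,0]
  ],
  "fingers": [0.085,0.085,0.085,0.085,0.085]
}}

```text
clock: 35.28
position: [432.1, 348.9, 298.8]
ee_rot: [0.764, -0.645, 0.002, 0.001]
contact_force: [1.3, 0.6, -0.8]
gripper_width: 84.6
```

```bash
python3 - <<'E'
from h import *
to((434,357.5,290),190)
d=cam("wrist");print(proj(d,(434,357.5,174)));block(d,(434,357.5,174))
E
```

```text
t 35.27 pos [432.1 348.9 298.8] dp [ 1.9  8.6 -8.8] turn [0.004 0.003 0.006] F [ 1.3  0.6 -0.8] w 84.6 j6 -0.81
(np.float64(248.14563847620337), np.float64(197.33072171486228))
blob [ 42  23  12  41 438] rect ((432.1941833496094, 355.2438049316406), (10.537617683410645, 39.01062774658203), 9.782426834106445)
```

Emit:
{"name": "servo_tool", "arguments": {
  "turn": [
    [0.004,0.003,0.006],
    [0,0,0],
    [0,0,0],
    [0,0,0],
    [0,0,0]
  ],
  "dp": [
    [0.001,0.007,-0.02],
    [0,0,-0.04],
    [0,0,-0.035],
    [0,0,-0.01],
    [0,0,0]
  ],
  "fingers": [0.085,0.085,0.085,0.085,0.085]
}}

```text
clock: 35.95
position: [429.1, 363.5, 189.1]
ee_rot: [0.77, -0.639, -0.001, -0.0]
contact_force: [-0.5, 0.3, 0.4]
gripper_width: 85.3
```

```bash
python3 - <<'E'
from h import *
to((433,356.2,149),190)
E
```

```text
t 35.95 pos [429.1 363.5 189.1] dp [  3.9  -7.3 -40.1] turn [-0.001 -0.001 -0.011] F [-0.5  0.3  0.4] w 85.3 j6 -0.8
```

Emit:
{"name": "servo_tool", "arguments": {
  "turn": [
    [0,0,-0.01],
    [0,0,0],
    [0,0,0],
    [0,0,0],
    [0,0,0]
  ],
  "dp": [
    [0.004,-0.006,-0.005],
    [0,0,-0.015],
    [0,0,-0.015],
    [0,0,-0.004],
    [0,0,0]
  ],
  "fingers": [0.085,0.085,0.085,0.085,0.085]
}}

```text
clock: 36.58
position: [434.7, 357.8, 150.4]
ee_rot: [0.766, -0.643, -0.001, -0.003]
contact_force: [-1.3, 0.1, -0.1]
gripper_width: 84.8
```

```bash
python3 - <<'E'
from h import *
to((433,356.2,149),190)
E
```

```text
t 36.58 pos [434.7 357.8 150.4] dp [-1.7 -1.6 -1.4] turn [-0.005  0.002  0.   ] F [-1.3  0.1 -0.1] w 84.8 j6 -0.8
```

Emit:
{"name": "servo_tool", "arguments": {
  "turn": [
    [-0.005,0.002,0],
    [0,0,0],
    [0,0,0],
    [0,0,0],
    [0,0,0]
  ],
  "dp": [
    [-0.001,-0.001,-0.001],
    [0,0,0],
    [0,0,0],
    [0,0,0],
    [0,0,0]
  ],
  "fingers": [0.06,0.03,0.004,0.004,0.004]
}}

```text
clock: 37.2
position: [433.9, 357.4, 150.4]
ee_rot: [0.766, -0.643, 0.0, -0.001]
contact_force: [-0.1, 0.2, -1.8]
gripper_width: 12.4
```

Emit:
{"name": "servo_tool", "arguments": {
  "turn": [
    [0,0,0],
    [0,0,0],
    [0,0,0],
    [0,0,0],
    [0,0,0]
  ],
  "dp": [
    [0,0,0],
    [0,0,0],
    [0,0,0],
    [0,0,0],
    [0,0,0]
  ],
  "fingers": [0.004,0.004,0.004,0.004,0.004]
}}

```text
clock: 37.83
position: [434.0, 357.4, 150.4]
ee_rot: [0.766, -0.643, 0.0, -0.001]
contact_force: [0.2, 0.0, 0.2]
gripper_width: 12.5
```

```bash
python3 - <<'E'
from h import *
to((535,33,212),183.15)
E
```

```text
t 37.83 pos [434.  357.4 150.4] dp [ 101.  -324.4   61.6] turn [-0.002  0.002 -0.12 ] F [0.2 0.  0.2] w 12.5 j6 -0.8
```

Emit:
{"name": "servo_tool", "arguments": {
  "turn": [
    [0,0,0],
    [0,0,0],
    [0,0,0],
    [0,0,-0.03],
    [0,0,-0.03]
  ],
  "dp": [
    [0,0,0.03],
    [0,0,0.045],
    [0,-0.01,0.045],
    [0.015,-0.05,0],
    [0.015,-0.05,0]
  ],
  "fingers": [0.004,0.004,0.004,0.004,0.004]
}}

```text
clock: 38.45
position: [461.1, 245.7, 268.8]
ee_rot: [0.747, -0.664, -0.001, 0.004]
contact_force: [-0.4, 0.1, -2.6]
gripper_width: 12.6
```

Emit:
{"name": "servo_tool", "arguments": {
  "turn": [
    [0,0,-0.03],
    [0,0,-0.03],
    [0,0,0],
    [0,0,0],
    [0,0,0]
  ],
  "dp": [
    [0.018,-0.055,0],
    [0.018,-0.055,0],
    [0.018,-0.05,0],
    [0.015,-0.04,0],
    [0,0,0]
  ],
  "fingers": [0.004,0.004,0.004,0.004,0.004]
}}

```text
clock: 39.08
position: [528.7, 36.2, 265.1]
ee_rot: [0.725, -0.689, -0.004, 0.006]
contact_force: [0.5, 0.5, -2.6]
gripper_width: 12.8
```

```bash
python3 - <<'E'
from h import *
to((545,33,212),183.15)
E
```

```text
t 39.08 pos [528.7  36.2 265.1] dp [ 16.3  -3.2 -53.1] turn [ 0.003 -0.014  0.004] F [ 0.5  0.5 -2.6] w 12.8 j6 -0.32
```

Emit:
{"name": "servo_tool", "arguments": {
  "turn": [
    [0.003,-0.014,0.004],
    [0,0,0],
    [0,0,0],
    [0,0,0],
    [0,0,0]
  ],
  "dp": [
    [0,-0.001,-0.02],
    [0,0,-0.03],
    [0.01,0,0],
    [0.005,0,0],
    [0,0,0]
  ],
  "fingers": [0.004,0.004,0.004,0.004,0.004]
}}

```text
clock: 39.7
position: [544.4, 36.5, 214.1]
ee_rot: [0.726, -0.687, -0.0, -0.0]
contact_force: [-0.3, 0.5, -2.6]
gripper_width: 12.8
```

```bash
python3 - <<'E'
from h import *
to((628.8,37.7,213),183.15)
E
```

```text
t 39.7 pos [544.4  36.5 214.1] dp [84.4  1.2 -1.1] turn [-0.001 -0.    -0.   ] F [-0.3  0.5 -2.6] w 12.8 j6 -0.31
```

Emit:
{"name": "servo_tool", "arguments": {
  "turn": [
    [0,0,0],
    [0,0,0],
    [0,0,0],
    [0,0,0],
    [0,0,0]
  ],
  "dp": [
    [0.015,0.001,0],
    [0.022,0,0.001],
    [0.022,0,0.001],
    [0.018,0,0],
    [0,0,0]
  ],
  "fingers": [0.004,0.004,0.004,0.004,0.004]
}}

```text
clock: 40.33
position: [625.6, 39.0, 221.3]
ee_rot: [0.727, -0.687, 0.002, -0.004]
contact_force: [0.2, 0.3, -2.9]
gripper_width: 13.1
```

```bash
python3 - <<'E'
from h import *
to((628.8,37.7,175.4),183.15)
E
```

```text
t 40.33 pos [625.6  39.  221.3] dp [  3.2  -1.3 -45.9] turn [-0.003  0.008 -0.002] F [ 0.2  0.3 -2.9] w 13.1 j6 -0.26
```

Emit:
{"name": "servo_tool", "arguments": {
  "turn": [
    [-0.003,0.008,0],
    [0,0,0],
    [0,0,0],
    [0,0,0],
    [0,0,0]
  ],
  "dp": [
    [0.004,-0.001,-0.012],
    [0.001,0,-0.012],
    [0,0,-0.01],
    [0,0,-0.005],
    [0,0,0]
  ],
  "fingers": [0.004,0.004,0.004,0.004,0.004]
}}

```text
clock: 40.95
position: [628.5, 38.0, 179.4]
ee_rot: [0.727, -0.687, -0.001, 0.001]
contact_force: [0.1, 0.2, -2.9]
gripper_width: 12.7
```

```bash
python3 - <<'E'
from h import *
to((628.8,37.7,175.4),183.15)
E
```

```text
t 40.95 pos [628.5  38.  179.4] dp [ 0.3 -0.3 -4. ] turn [-0.    -0.004 -0.002] F [ 0.1  0.2 -2.9] w 12.7 j6 -0.26
```

Emit:
{"name": "servo_tool", "arguments": {
  "turn": [
    [0,0,0],
    [0,0,0],
    [0,0,0],
    [0,0,0],
    [0,0,0]
  ],
  "dp": [
    [0,0,-0.003],
    [0,0,-0.002],
    [0,0,-0.001],
    [0,0,0],
    [0,0,0]
  ],
  "fingers": [0.004,0.004,0.004,0.004,0.004]
}}

```text
clock: 41.58
position: [629.1, 38.2, 175.5]
ee_rot: [0.727, -0.686, -0.0, -0.0]
contact_force: [-1.6, 0.3, -2.6]
gripper_width: 12.9
```

Emit:
{"name": "servo_tool", "arguments": {
  "turn": [
    [0,0,0],
    [0,0,0],
    [0,0,0],
    [0,0,0],
    [0,0,0]
  ],
  "dp": [
    [0,0,0],
    [0,0,0],
    [0,0,0],
    [0,0,0],
    [0,0,0]
  ],
  "fingers": [0.025,0.025,0.03,0.03,0.03]
}}

```text
clock: 42.2
position: [630.8, 38.2, 177.1]
ee_rot: [0.727, -0.686, 0.001, -0.002]
contact_force: [0.1, 0.6, 0.0]
gripper_width: 30.0
```

Emit:
{"name": "servo_tool", "arguments": {
  "turn": [
    [0,0,0],
    [0,0,0],
    [0,0,0],
    [0,0,0],
    [0,0,0]
  ],
  "dp": [
    [-0.001,0,0.015],
    [0,0,0.025],
    [0,0,0.03],
    [0,0,0.03],
    [0,0,0.02]
  ],
  "fingers": [0.03,0.03,0.04,0.085,0.085]
}}

```text
clock: 42.82
position: [629.0, 37.7, 303.8]
ee_rot: [0.728, -0.686, 0.002, -0.001]
contact_force: [-0.0, 0.1, 0.4]
gripper_width: 74.3
```

```bash
python3 - <<'E'
from h import *
to((587.5,376,290),149)
for n in ("scene","top"):
    d=cam(n)
    m=(d["img"].max(2)<48).astype(np.uint8);N,l,st,ce=cv2.connectedComponentsWithStats(m)
    for i in range(1,N):
        if 12<st[i,4]<300: print(n,st[i],np.round(ce[i],1),atz(d,*ce[i],154)[:2],atz(d,*ce[i],179)[:2])
E
```

```text
t 42.83 pos [629.   37.7 303.8] dp [-41.5 338.3 -13.8] turn [ 0.002  0.004 -0.6  ] F [-0.   0.1  0.4] w 74.3 j6 -0.26
scene [359  97  23  20 275] [369.5 105.6] [508.6 516.2] [530.1 488.6]
scene [344 131  16  12 156] [351.8 136.5] [586.3 375.5] [605.2 352.6]
scene [368 169  10  11  66] [372.3 173.8] [725.  323.8] [739.3 302.6]
scene [253 180  15  18 182] [260.3 188.5] [610.7  49.9] [628.8  37.6]
scene [162 230  20  18 221] [171.8 238.5] [ 628.6 -202. ] [ 646.2 -205.9]
top [319 110  38  27  72] [339.8 118.4] [ 856.3 -205.7] [ 850.2 -201.1]
top [338 179  11   3  17] [342.9 180.2] [ 646.6 -208.9] [ 644.2 -204.3]
top [ 48 196  16   7  66] [ 55.7 199. ] [604.5 759.9] [602.8 747.2]
top [164 199  11   6  19] [168.7 201.4] [588.4 376.1] [587.1 370.3]
top [499 200  13   4  38] [505.4 202. ] [ 562.7 -739.5] [ 561.8 -725.4]
top [ 93 242  17  23 198] [101.3 252.8] [421.  603.4] [422.7 593.5]
```

Emit:
{"name": "servo_tool", "arguments": {
  "turn": [
    [0,0,-0.1],
    [0,0,-0.1],
    [0,0,-0.1],
    [0,0,-0.1],
    [0,0,-0.1]
  ],
  "dp": [
    [-0.007,0.05,0],
    [-0.007,0.055,0],
    [-0.007,0.055,0],
    [-0.007,0.055,0],
    [-0.007,0.055,0]
  ],
  "fingers": [0.085,0.085,0.085,0.085,0.085]
}}

```text
clock: 43.55
position: [592.3, 310.5, 303.0]
ee_rot: [-0.525, 0.851, -0.003, 0.001]
contact_force: [0.7, -0.5, -0.9]
gripper_width: 85.3
```

Emit:
{"name": "servo_tool", "arguments": {
  "turn": [
    [0,0,-0.1],
    [0,0,0],
    [0,0,0],
    [0,0,0],
    [0,0,0]
  ],
  "dp": [
    [-0.007,0.05,0],
    [0,0.01,0],
    [0,0,0],
    [0,0,0],
    [0,0,0]
  ],
  "fingers": [0.085,0.085,0.085,0.085,0.085]
}}

```text
clock: 44.18
position: [583.2, 372.9, 299.3]
ee_rot: [-0.481, 0.876, -0.004, -0.003]
contact_force: [0.7, 0.2, -0.7]
gripper_width: 85.1
```

```bash
python3 - <<'E'
from h import *
to((587.5,376,149),149)
d=cam("wrist");print(proj(d,(587.5,376,174)));block(d,(587.5,376,174))
E
```

```text
t 44.17 pos [583.2 372.9 299.3] dp [   4.3    3.1 -150.3] turn [ 0.009 -0.001  0.025] F [ 0.7  0.2 -0.7] w 85.1 j6 -1.37
(np.float64(249.63853428552795), np.float64(195.1617996257242))
blob [ 40  17  15  45 539] rect ((583.3179931640625, 371.807373046875), (42.42726135253906, 11.847013473510742), 60.832332611083984)
```

Emit:
{"name": "servo_tool", "arguments": {
  "turn": [
    [0.009,0,0.055],
    [0,0,0],
    [0,0,0],
    [0,0,0],
    [0,0,0]
  ],
  "dp": [
    [0.001,0,-0.02],
    [0,0,-0.04],
    [0,0,-0.035],
    [0,0,-0.01],
    [0,0,0]
  ],
  "fingers": [0.085,0.085,0.085,0.085,0.085]
}}

```text
clock: 44.85
position: [586.8, 368.8, 196.3]
ee_rot: [-0.504, 0.864, 0.0, 0.004]
contact_force: [0.3, -0.2, 0.8]
gripper_width: 85.3
```

```bash
python3 - <<'E'
from h import *
to((586,374.3,149),150.8)
d=cam("wrist");block(d,(586,374.5,174),70)
E
```

```text
t 44.85 pos [586.8 368.8 196.3] dp [ -0.8   5.5 -47.3] turn [-0.004  0.006  0.005] F [ 0.3 -0.2  0.8] w 85.3 j6 -1.31
blob [  61   24   22   73 1482] rect ((582.676513671875, 370.035400390625), (47.327125549316406, 12.638101577758789), 61.23544692993164)
```

Emit:
{"name": "servo_tool", "arguments": {
  "turn": [
    [-0.004,0.006,0.005],
    [0,0,0],
    [0,0,0],
    [0,0,0],
    [0,0,0]
  ],
  "dp": [
    [-0.002,0.004,-0.008],
    [0,0,-0.018],
    [0,0,-0.016],
    [0,0,-0.003],
    [0,0,0]
  ],
  "fingers": [0.085,0.085,0.085,0.085,0.085]
}}

```text
clock: 45.52
position: [585.6, 374.1, 151.4]
ee_rot: [-0.506, 0.862, 0.001, 0.002]
contact_force: [0.4, -0.8, -0.3]
gripper_width: 85.0
```

```bash
python3 - <<'E'
from h import *
to((585,373,149),150.8)
E
```

```text
t 45.52 pos [585.6 374.1 151.4] dp [-0.6 -1.1 -2.4] turn [-0.004  0.003 -0.001] F [ 0.4 -0.8 -0.3] w 85.0 j6 -1.31
```

Emit:
{"name": "servo_tool", "arguments": {
  "turn": [
    [-0.004,0.003,0],
    [0,0,0],
    [0,0,0],
    [0,0,0],
    [0,0,0]
  ],
  "dp": [
    [-0.0005,-0.001,-0.002],
    [0,0,0],
    [0,0,0],
    [0,0,0],
    [0,0,0]
  ],
  "fingers": [0.06,0.03,0.004,0.004,0.004]
}}

```text
clock: 46.15
position: [585.8, 373.5, 150.8]
ee_rot: [-0.507, 0.862, -0.0, 0.001]
contact_force: [-0.1, -0.6, -1.1]
gripper_width: 12.8
```

Emit:
{"name": "servo_tool", "arguments": {
  "turn": [
    [0,0,0],
    [0,0,0],
    [0,0,0],
    [0,0,0],
    [0,0,0]
  ],
  "dp": [
    [0,0,0],
    [0,0,0],
    [0,0,0],
    [0,0,0],
    [0,0,0]
  ],
  "fingers": [0.004,0.004,0.004,0.004,0.004]
}}

```text
clock: 46.78
position: [585.9, 373.5, 150.8]
ee_rot: [-0.507, 0.862, -0.0, 0.001]
contact_force: [0.5, 0.3, -1.1]
gripper_width: 12.7
```

```bash
python3 - <<'E'
from h import *
to((530,157,212),183.15)
E
```

```text
t 46.77 pos [585.9 373.5 150.8] dp [ -55.9 -216.5   61.2] turn [-0.002  0.002  0.563] F [ 0.5  0.3 -1.1] w 12.7 j6 -1.31
```

Emit:
{"name": "servo_tool", "arguments": {
  "turn": [
    [0,0,0],
    [0,0,0],
    [0,0,0.12],
    [0,0,0.12],
    [0,0,0.12]
  ],
  "dp": [
    [0,0,0.03],
    [0,0,0.035],
    [-0.02,-0.02,0],
    [-0.02,-0.04,0],
    [-0.02,-0.05,0]
  ],
  "fingers": [0.004,0.004,0.004,0.004,0.004]
}}

```text
clock: 47.4
position: [521.8, 262.3, 210.1]
ee_rot: [-0.657, 0.753, -0.0, -0.004]
contact_force: [1.2, -0.3, -3.1]
gripper_width: 12.7
```

Emit:
{"name": "servo_tool", "arguments": {
  "turn": [
    [0,0,0.1],
    [0,0,0.1],
    [0,0,0],
    [0,0,0],
    [0,0,0]
  ],
  "dp": [
    [0,-0.045,0],
    [0,-0.04,0],
    [0,-0.02,0],
    [0,0,0],
    [0,0,0]
  ],
  "fingers": [0.004,0.004,0.004,0.004,0.004]
}}

```text
clock: 48.02
position: [517.1, 151.2, 207.5]
ee_rot: [0.73, -0.683, -0.001, 0.007]
contact_force: [0.1, -0.3, -4.0]
gripper_width: 12.9
```

```bash
python3 - <<'E'
from h import *
to((622,161.5,213),183.15)
E
```

```text
t 48.02 pos [517.1 151.2 207.5] dp [104.9  10.3   5.5] turn [ 0.009 -0.012 -0.012] F [ 0.1 -0.3 -4. ] w 12.9 j6 -0.52
```

Emit:
{"name": "servo_tool", "arguments": {
  "turn": [
    [0.009,-0.012,-0.012],
    [0,0,0],
    [0,0,0],
    [0,0,0],
    [0,0,0]
  ],
  "dp": [
    [0.01,0.009,0.006],
    [0.015,0.001,0],
    [0.01,0,0],
    [0,0,0],
    [0,0,0]
  ],
  "fingers": [0.004,0.004,0.004,0.004,0.004]
}}

```text
clock: 48.65
position: [555.6, 164.9, 212.8]
ee_rot: [0.727, -0.687, -0.0, -0.001]
contact_force: [0.7, -1.1, -3.0]
gripper_width: 12.9
```

```bash
python3 - <<'E'
from h import *
to((622,161.5,213),183.15)
E
```

```text
t 48.65 pos [555.6 164.9 212.8] dp [66.4 -3.4  0.2] turn [-0.001  0.001 -0.001] F [ 0.7 -1.1 -3. ] w 12.9 j6 -0.51
```

Emit:
{"name": "servo_tool", "arguments": {
  "turn": [
    [0,0,0],
    [0,0,0],
    [0,0,0],
    [0,0,0],
    [0,0,0]
  ],
  "dp": [
    [0.01,-0.004,0],
    [0.02,-0.001,0],
    [0.02,0,0],
    [0.012,0,0],
    [0,0,0]
  ],
  "fingers": [0.004,0.004,0.004,0.004,0.004]
}}

```text
clock: 49.28
position: [619.9, 158.2, 212.8]
ee_rot: [0.727, -0.687, -0.0, -0.0]
contact_force: [-0.7, 0.6, -3.8]
gripper_width: 12.6
```

```bash
python3 - <<'E'
from h import *
to((622,161.5,175.8),183.15)
E
```

```text
t 49.27 pos [619.9 158.2 212.8] dp [  2.1   3.3 -37. ] turn [-0.     0.    -0.001] F [-0.7  0.6 -3.8] w 12.6 j6 -0.45
```

Emit:
{"name": "servo_tool", "arguments": {
  "turn": [
    [0,0,0],
    [0,0,0],
    [0,0,0],
    [0,0,0],
    [0,0,0]
  ],
  "dp": [
    [0.002,0.003,-0.008],
    [0.001,0,-0.012],
    [0,0,-0.01],
    [0,0,-0.005],
    [0,0,0]
  ],
  "fingers": [0.004,0.004,0.004,0.004,0.004]
}}

```text
clock: 49.9
position: [621.2, 161.3, 175.7]
ee_rot: [0.727, -0.687, -0.0, 0.001]
contact_force: [-1.0, 0.6, 0.1]
gripper_width: 12.7
```

```bash
python3 - <<'E'
from h import *
to((622,161.5,175.8),183.15)
E
```

```text
t 49.9 pos [621.2 161.3 175.7] dp [0.8 0.2 0.1] turn [ 0.    -0.001 -0.002] F [-1.   0.6  0.1] w 12.7 j6 -0.45
```

Weight is taken by the hook. Release, rise, back away, and check.

Emit:
{"name": "servo_tool", "arguments": {
  "turn": [
    [0,0,0],
    [0,0,0],
    [0,0,0],
    [0,0,0],
    [0,0,0]
  ],
  "dp": [
    [0,0,0],
    [0,0,0],
    [0,0,0],
    [0,0,0],
    [0,0,0]
  ],
  "fingers": [0.025,0.025,0.03,0.03,0.03]
}}

```text
clock: 50.52
position: [623.1, 161.8, 178.6]
ee_rot: [0.727, -0.686, 0.001, -0.002]
contact_force: [-0.7, -0.5, -0.3]
gripper_width: 30.3
```

Emit:
{"name": "servo_tool", "arguments": {
  "turn": [
    [0,0,0],
    [0,0,0],
    [0,0,0],
    [0,0,0],
    [0,0,0]
  ],
  "dp": [
    [-0.001,0,0.015],
    [0,0,0.025],
    [0,0,0.03],
    [0,0,0.03],
    [0,0,0.02]
  ],
  "fingers": [0.03,0.03,0.04,0.085,0.085]
}}

```text
clock: 51.15
position: [621.4, 161.2, 305.1]
ee_rot: [0.727, -0.686, 0.002, -0.002]
contact_force: [0.6, 0.7, 0.2]
gripper_width: 74.5
```

Emit:
{"name": "servo_tool", "arguments": {
  "turn": [
    [0,0,0],
    [0,0,0],
    [0,0,0],
    [0,0,0],
    [0,0,0]
  ],
  "dp": [
    [-0.03,0.01,0.02],
    [-0.05,0.02,0],
    [-0.05,0.02,0],
    [-0.04,0.02,0],
    [0,0,0]
  ],
  "fingers": [0.085,0.085,0.085,0.085,0.085]
}}

```text
clock: 51.78
position: [448.3, 232.3, 334.2]
ee_rot: [0.727, -0.687, 0.003, -0.009]
contact_force: [0.1, 0.1, 0.7]
gripper_width: 84.9
```

```bash
python3 - <<'E'
from h import *
to((0,0,0))
for n in ("scene","top"):
    d=cam(n)
    m=(d["img"].max(2)<48).astype(np.uint8);N,l,st,ce=cv2.connectedComponentsWithStats(m)
    for i in range(1,N):
        if 12<st[i,4]<300: print(n,st[i],np.round(ce[i],1),atz(d,*ce[i],179)[:2])
    if n=="scene": save(d,"s3",(110,80,290,218))
E
```

```text
t 51.77 pos [448.3 232.3 334.2] dp [-448.3 -232.3 -334.2] turn [-0.02   0.007  1.569] F [0.1 0.1 0.7] w 84.9 j6 -0.75
scene [359  97  23  20 280] [369.6 105.6] [530.  488.7]
scene [137  98  11   3  15] [142.4  99.3] [143.2 -65.8]
scene [293 158  15  18 161] [299.8 166.6] [620.8 163.6]
scene [369 169   9  11  65] [372.5 173.8] [739.6 303. ]
scene [253 180  15  18 182] [260.3 188.6] [628.9  37.6]
scene [163 228  19  19 233] [172.3 237.4] [ 644.1 -203.7]
top [336 110  13   6  15] [342.  112.9] [ 868.6 -208.9]
top [337 179  11   3  21] [342.9 179.7] [ 646.  -204.2]
top [227 189   9   2  13] [230.7 189.4] [622.2 164.8]
top [ 49 196  15   7  62] [ 55.5 199.2] [602.2 747.9]
top [499 200  13   4  30] [505.  201.9] [ 562.2 -724. ]
top [100 242  10  21  98] [105.  251.9] [425.4 581.3]
top [ 93 244  10  21  87] [ 97.1 254.2] [418.4 607.2]
```

View pics/s3.png

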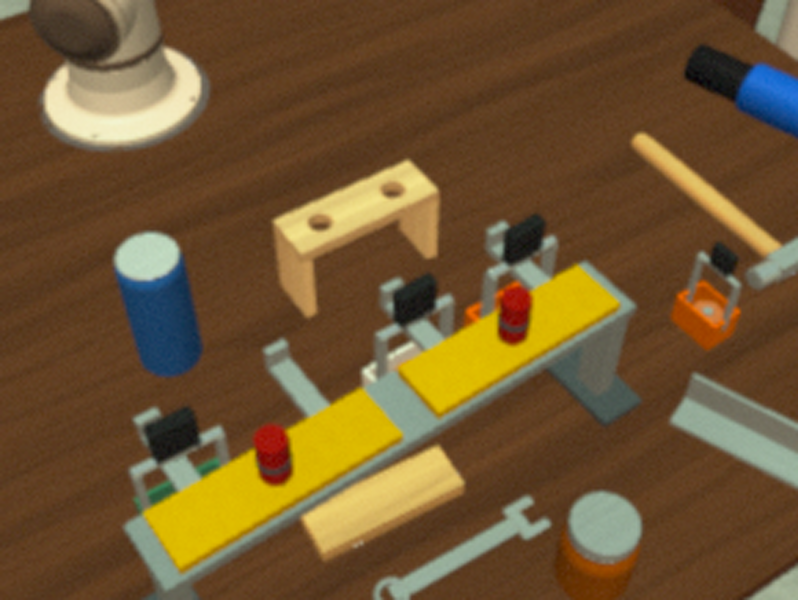

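Emit:
{"name": "servo_tool", "arguments": {
  "turn": [
    [0,0,0],
    [0,0,0],
    [0,0,0],
    [0,0,0],
    [0,0,0]
  ],
  "dp": [
    [0,0,0],
    [0,0,0],
    [0,0,0],
    [0,0,0],
    [0,0,0]
  ],
  "fingers": [0.085,0.085,0.085,0.085,0.085]
}}

```text
clock: 52.5
position: [452.7, 230.6, 332.7]
ee_rot: [0.724, -0.689, 0.004, -0.007]
contact_force: [-0.1, 0.2, -0.1]
gripper_width: 85.3
```

```bash
python3 - <<'E'
from h import *
d=cam("scene");m=(d["img"].max(2)<48).astype(np.uint8);N,l,st,ce=cv2.connectedComponentsWithStats(m)
for i in range(1,N):
    if 100<st[i,4]<300: print(st[i],atz(d,*ce[i],179)[:2])
print(job_done())
E
```

```text
[359  97  23  20 279] [530.  488.8]
[293 158  15  18 160] [620.9 163.7]
[253 180  15  18 183] [628.9  37.6]
[163 228  19  20 236] [ 644.2 -203.9]
the job is handed in; nothing more can be done
None
```

I pinned both yellow plates with a drift each, then hung all three caddies on the bench on their own hooks and handed the job in at about 52 s. No verdict is reported, so this rests on my own checks.

- **Drifts:** both stopped at the expected shoulder-on-plate height when pressed. In the last picture both stand upright in the plates. I did not measure the plates' remaining misalignment directly; it follows from the drifts being fully home.
- **Caddies:** green is on `hook_right_b`, white on `hook_left_b` and the larger orange one on `hook_left_a`. In the last measurement the grips were about 7 mm or less from the seat middles. Blue is absent.
- **Others:** I did not touch the small orange look-alike or the bystanders. The gripper is clear of everything.
- **Checks that disagreed:** the wrist camera read 2 to 5 mm off the fixed cameras, so I aligned each drift tip to its hole by eye. After I let go, the green grip shifted 2 to 4 mm between pictures, possibly a slight swing, still well inside the limits.

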